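# Clear the tub station and stack the keyed tubs

## Task

With the blue scraper, scrape all the croutons off the white board into its grey trough, without touching them with the fingers. Stack all the coloured tubs, in any order, between the board's keys, each the right way round with its notches fully down over the keys below, and close the stack with the white lid seated the same way. At the end the scraper stands upright on the middle of its black mat again, and the other kitchen things have been left where they were.

Things in the scene. Friction and masses are not known exactly. Their poses are not given: they have to be found in the camera images.
- station: Fixed white board, 180 mm along x, y -60 to +80 mm, flat top 35 mm above the bench, open flush -y edge with the grey trough beyond. Origin on the bench, midway between its two upright keys, where the stack's centre goes; z up; yaw within 0.25 rad of the world. The tubs' and lid's x must point along its x. Keys stand 11 mm above the top; flat between them
- broad_key (a point): Top of the station's blue broad key: 8 mm along x (51 to 59 mm from the origin), 28 mm along y, 11 mm high
- narrow_key (a point): Top of the station's black narrow key: 8 mm along x (-59 to -51 mm from the origin), 12 mm along y, 11 mm high
- trough (a point): Middle of the trough's floor, 4 mm above the bench; station's axes. Inside 170 mm along x, 85 mm along y from the board's -y edge (station y -60 to -145 mm); walls end 30 mm above the bench, 5 mm below the board's top
- mat: Fixed thin black rubber mat, 120 x 75 x 3 mm, the scraper's place. Origin at the centre of its underside; long side along its x
- scraper_grip (a point): Middle of the scraper's black grip, 46 mm above its flat underside; z up. Blue block 84 mm long (own x), 44 mm thick (y), 25 mm high; its long faces push scraps. Grip on it 52 mm (x) by 22 mm (y), from 25 to 66 mm above the underside. 200 g. It starts standing on the mat
- lid_grip (a point): Middle of the white lid's black handle, 36 mm above the lid's underside. Lid 120 mm (own x) by 60 mm (y), 20 mm thick; handle bar 60 mm along x, 16 mm wide (y), from 20 to 52 mm up. Notches beneath as in the tubs (broad at +x, narrow at -x), no keys on top. z up, 140 g, yaw starts within 0.8 rad of the world
- tub_green_mid (a point): Centre of the open green tub, 21 mm above its underside. 120 mm (own x) by 60 mm (y, grip width), rim 42 mm up; z up. On the rim keys like the station's: blue broad at +x, black narrow at -x. Beneath, notches 15 mm high, from x = 48 mm out: 34 mm wide at +x, 18 mm at -x: 3 mm play. Seated, it rests on the rim or board below. 160 g; yaw within 0.8 rad. May be absent (3 or 4 tubs)
- tub_orange_mid (a point): Centre of the open orange tub, 21 mm above its underside. 120 mm (own x) by 60 mm (y, grip width), rim 42 mm up; z up. On the rim keys like the station's: blue broad at +x, black narrow at -x. Beneath, notches 15 mm high, from x = 48 mm out: 34 mm wide at +x, 18 mm at -x: 3 mm play. Seated, it rests on the rim or board below. 160 g; yaw within 0.8 rad. May be absent (3 or 4 tubs)
- tub_yellow_mid (a point): Centre of the open yellow tub, 21 mm above its underside. 120 mm (own x) by 60 mm (y, grip width), rim 42 mm up; z up. On the rim keys like the station's: blue broad at +x, black narrow at -x. Beneath, notches 15 mm high, from x = 48 mm out: 34 mm wide at +x, 18 mm at -x: 3 mm play. Seated, it rests on the rim or board below. 160 g; yaw within 0.8 rad. May be absent (3 or 4 tubs)
- tub_red_mid (a point): Centre of the open red tub, 21 mm above its underside. 120 mm (own x) by 60 mm (y, grip width), rim 42 mm up; z up. On the rim keys like the station's: blue broad at +x, black narrow at -x. Beneath, notches 15 mm high, from x = 48 mm out: 34 mm wide at +x, 18 mm at -x: 3 mm play. Seated, it rests on the rim or board below. 160 g; yaw within 0.8 rad. May be absent (3 or 4 tubs)
- crouton1_mid (a point): Centre of a brown hard bread crouton, about 15 x 14 x 14 mm, 10 g, that lies between the station's keys at the start. May be absent (3 to 6 are there)
- crouton2_mid (a point): Centre of a brown hard bread crouton, about 15 x 14 x 14 mm, 10 g, that lies between the station's keys at the start. May be absent (3 to 6 are there)
- crouton3_mid (a point): Centre of a brown hard bread crouton, about 15 x 14 x 14 mm, 10 g, that lies between the station's keys at the start. May be absent (3 to 6 are there)
- crouton4_mid (a point): Centre of a brown hard bread crouton, about 15 x 14 x 14 mm, 10 g, that lies between the station's keys at the start. May be absent (3 to 6 are there)
- crouton5_mid (a point): Centre of a brown hard bread crouton, about 15 x 14 x 14 mm, 10 g, that lies between the station's keys at the start. May be absent (3 to 6 are there)
- crouton6_mid (a point): Centre of a brown hard bread crouton, about 15 x 14 x 14 mm, 10 g, that lies between the station's keys at the start. May be absent (3 to 6 are there)
- spice_jar: Small jar with a red lid, 42 mm across, 75 mm high; a bystander. Origin at the centre of its underside
- pepper_jar: Small jar with a black lid, 42 mm across, 70 mm high; a bystander. Origin at the centre of its underside
- food_can: Food can, 68 mm across, 85 mm high; a bystander. Origin at the centre of its underside
- sauce_bottle: Red sauce bottle, 60 mm across, 170 mm high; a bystander. Origin at the centre of its underside
- jug: Clear plastic jug with a handle, 90 mm across, 100 mm high; a bystander. Origin at the centre of its underside
- ramekin: White ramekin, 70 mm across, 40 mm high; a bystander. Origin at the centre of its underside

How it is judged:
By the outcome, as a careful person would: the job done as asked, in the order asked, and still so for the second after the job is handed in, with the robot touching nothing.
Of crouton1, crouton2, crouton3, crouton4, crouton5, crouton6 only 3 to 6 are there at a start; the rules pass over those that are not, and their reading is None.
Of tub_green, tub_orange, tub_yellow, tub_red only 3 to 4 are there at a start; the rules pass over those that are not, and their reading is None.
At some moment in a run one of scraper, lid, tub_green, tub_orange, tub_yellow, tub_red may be knocked a few centimetres aside while the robot is not near it.
Once in a run the grip may slacken for a moment while it holds something.
It also fails if it takes over 210 s, if anything falls off the work surface, if the arm or the gripper's body presses on something with over 40 N, if the wrist force passes 120 N, or if a joint passes its speed limit or range.

## Robot

A 6-joint arm with a two-finger parallel gripper is mounted at the origin on the work surface. World frame = base frame: x ahead of the robot, y to its left, z up, the work surface at z = 0. Lengths are in m, angles in rad, forces in N, time in s.
With the tool pointing down it reaches from about 0.15 to 0.775 m from the base axis. Payload 6.1 kg.
Tool frame: the origin (TCP) lies midway between the tips of the shut fingers; the grasp point (between the pads) lies 19 mm behind it; y points along the fingers, z is the direction in which the jaws open and shut, and the axes are right-handed (so a half turn about y gives the same grasp; the last joint's range is limited). The gripper opens to 85 mm and grips with 20 to 120 N. Pads are 22 mm wide; open, the fingers measure 114 mm over their backs; the gripper's body (76 mm by 85 mm) begins 54 mm behind the grasp point. The pads swing forward as they close: fully open they stand 13 mm farther back than shut.
Start: joints at [1.204, 0.126, -0.04, 1.405, 0, 1.571], TCP at [0.188, 0.49, 0.231] pointing down, gripper open.
Joint ranges: [-2.72, 2.72], [-0.95, 1.95], [-1.27, 1.35], [-1.78, 2.02], [-1.46, 1.47], [-3.14, 3.14]. Speed limits (rad/s): [2.39, 2.39, 3.01, 3.14, 3.14, 3.14].

## Interface

Orientations are given as a unit quaternion [x, y, z, w].
In Python, from rig import read_state, imaging, ctrl, finder gives the robot as it stands. The module is installed in compiled form; this text tells all that it offers.
- The arm moves only by the tool jog_arm, never from a script. Its argument "commands" is a list of rows, each an object with "offset": the shift along the tool's x, y, z in m, a list of three; "delta_rot": the turn, a rotation vector about the tool's x, y, z in rad, a list of three. A call has 1 to 20 rows; each row is the pose to reach, as a shift and turn from the pose commanded when the call began, along the tool's axes at that moment; what a row does not reach only later rows make up. A row lasts 1/8 s, in which the tool goes at most 62.5 mm and 10.7 degrees, less where a joint would pass 70% of its speed; a pose out of reach is approached as far as the arm can. A call with a gripper value outside its range is refused whole. "grip" is the finger opening in m, from 0 to 0.0854, set as the call begins (left out, the last holds). The fingers move at their own pace and stop on an object; the grip force is fixed at half the most. Time passes only in rows, so rows that repeat a pose let the fingers close. It gives the time, the measured TCP pose, the force and the opening at its end, in the units of the state.
- read_state(): the state, without advancing time (a new reading comes with each control period).
- imaging.grab_frame(name): name is "scene" or "top" or "wrist"; returns a dict with "image" (400x640x3 uint8, blue, green, red), "depth" (400x640 float32, m along the optical axis (not along the pixel's ray), 0 where there is no reading), "fovy" (degrees; the focal length in pixels is half the picture's height over the tangent of half this angle, whatever the lens; pixels are square), "cx", "cy" (the principal point, pixels), "T" (4x4, takes a point from camera to world coordinates); the wrist camera has in their place "hand_eye" (4x4, takes a point from camera to tool coordinates, whose origin is the TCP and whose axes are the tool frame's). Camera axes: x right, y down, z forward; pixel columns grow to the right and rows downward; lengths in m; the calibration is good to about 2 mm. A picture is of the moment at which its call begins: read the wrist's pose just before it.
- ctrl.finish_job(): hands the job in, once; it reports no verdict.
Trained networks look in a picture, given as the dict that the camera call returned (one of the last four; its "shot" number tells which), for a name from the list of things; names that differ only in an ending like _2 or _b are one class to them, and where a whole thing is asked for, a point or a joint stands for the part that bears it (a point fixed in the world has none). Each returns a list of dicts, best first, with "score" (0 to 1); they miss things now and then, are a little off and sometimes report something else, mostly with a low value. They report only what shows in the picture. A call takes as long as a camera call.
- finder.spot_in(target, picture): "point" ([x, y, z] in m, in world coordinates, good to about 4 mm: the middle of the surface that is visible of it).
The state is a dict: "time": time; "qpos": joint angles; "dq": joint speeds; "effort": joint torques, N m; "ee_pos": TCP position; "eef_rot": TCP orientation; "wrist_force": force on the tool from outside, world axes, zero at the start; "wrist_torque": the same for the moment, N m; "grip_width": opening from 0.0 (shut) to 1.0 (fully open).
Only numpy, scipy, OpenCV 4.12 (cv2) and the standard library are available. Lean on these libraries where they do the work, as an engineer would, in place of code of your own. Each camera call takes 0.05 s, during which the arm holds its last target.

## Working session

There is one attempt and no reset: what is moved stays moved. The work goes in short steps, Python scripts to look and compute and a tool call to move; the robot and the scene stay as the last step left them, time stands still between calls to the robot, and variables do not carry over. Pictures are saved under pics/ and viewed, and the job is handed in when it is done.

Besides the shell and the picture viewer there is one more tool, called after "Emit:" as name(argument=value, ...) on one line, values as JSON. jog_arm: Moves the arm, as the interface text tells. Its arguments: {"type":"object","properties":{"commands":{"type":"array"},"grip":{"type":"number"}},"required":["commands"]}

```bash
mkdir -p pics; ls
cat > h.py <<'E'
import numpy as np, cv2
from scipy.spatial.transform import Rotation as R
from rig import read_state, imaging, ctrl, finder
def K(p):
    f=p["image"].shape[0]/2/np.tan(np.radians(p["fovy"])/2); return f,p["cx"],p["cy"]
def cloud(p,T=None):
    f,cx,cy=K(p); d=p["depth"]; v,u=np.mgrid[0:d.shape[0],0:d.shape[1]]
    P=np.stack([(u-cx)/f*d,(v-cy)/f*d,d,np.ones_like(d)],-1)
    T=p["T"] if T is None else T
    W=P@np.asarray(T).T
    W=W[...,:3]; W[d<=0]=np.nan
    return W
def toolT(s=None):
    s=s or read_state(); T=np.eye(4); T[:3,:3]=R.from_quat(s["eef_rot"]).as_matrix(); T[:3,3]=s["ee_pos"]; return T
def wrist():
    T=toolT(); p=imaging.grab_frame("wrist"); p["T"]=T@np.asarray(p["hand_eye"]); return p
E
python3 - <<'E'
from h import *
s=read_state(); print(s)
for n in("scene","top"):
    p=imaging.grab_frame(n); cv2.imwrite(f"pics/{n}0.png",p["image"]); print(n,p["fovy"],p["cx"],p["cy"],np.round(p["T"],3).tolist(),p["depth"].min(),p["depth"].max())
    np.savez(f"{n}0.npz",**p)
p=wrist(); cv2.imwrite("pics/wrist0.png",p["image"]); print(p["fovy"],p["cx"],p["cy"],np.round(p["hand_eye"],3).tolist())
print(R.from_quat(s["eef_rot"]).as_matrix().round(3))
E
```

```text
pics
{'time': 0.0, 'qpos': array([ 1.20401900e+00,  1.26390253e-01, -4.06117488e-02,  1.40544127e+00,
       -1.50120061e-05,  1.57078859e+00]), 'dq': array([-1.64672102e-03,  1.24904854e-03, -8.51132100e-05, -1.17855094e-04,
        4.12021646e-04, -9.24931482e-04]), 'effort': array([-4.82562045e-04, -4.35910320e+01,  3.52927136e+01,  1.73389987e-02,
       -1.28009001e-04,  1.37192007e-06]), 'ee_pos': array([0.18812065, 0.48968074, 0.23052141]), 'eef_rot': array([ 0.69582332, -0.12904796,  0.12884602, -0.69467635]), 'wrist_force': array([-0.44464493,  0.10937576,  0.25182052]), 'wrist_torque': array([-0.01571023, -0.02536399, -0.02722949]), 'grip_width': 0.9986325495700779}
scene 44.1904824531051 315.83923276804427 204.8919488126461 [[-0.789, 0.414, -0.454, 1.238], [0.614, 0.534, -0.581, 0.849], [0.002, -0.737, -0.676, 1.07], [0.0, 0.0, 0.0, 1.0]] 0.0 3.4711967
top 52.39365621791618 319.2113505684839 202.89731316968079 [[-0.006, -0.997, 0.081, 0.444], [-1.0, 0.005, -0.013, -0.013], [0.012, -0.081, -0.997, 1.571], [0.0, 0.0, 0.0, 1.0]] 0.0 2.4444447
67.88045480640668 320.8404271535165 194.6241440099679 [[0.0, 0.957, 0.29, -0.075], [-0.001, -0.29, 0.957, -0.142], [1.0, -0.001, 0.001, 0.0], [0.0, 0.0, 0.0, 1.0]]
[[ 0.933 -0.001  0.359]
 [-0.359 -0.002  0.933]
 [ 0.    -1.    -0.002]]
```

View pics/top0.png

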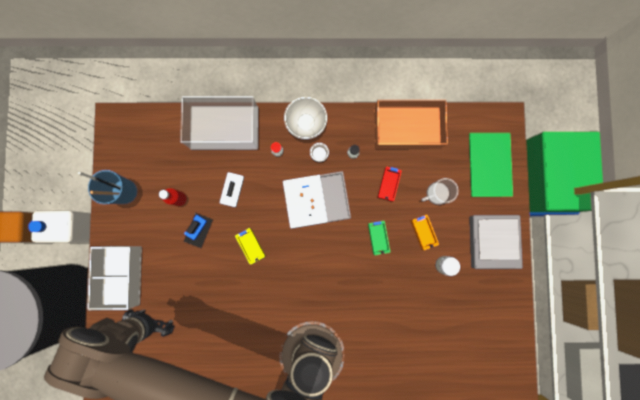

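View pics/scene0.png

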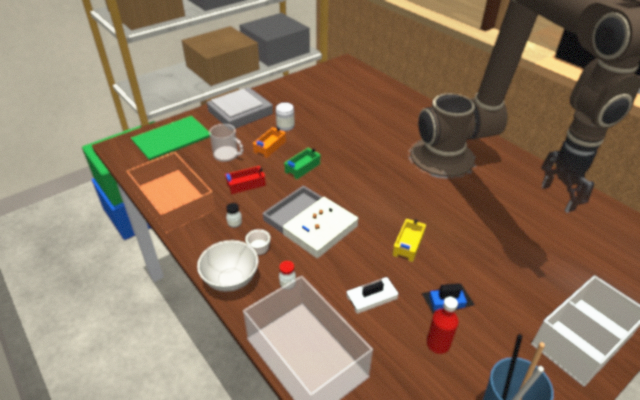

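View pics/wrist0.png

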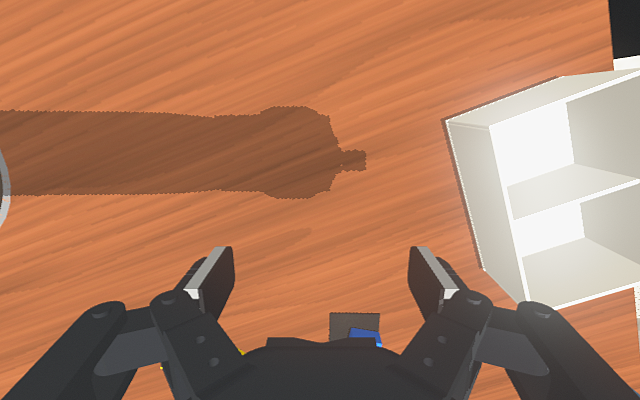

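Top picture: board at about (303,201) with its trough on the right, blue key up. Tubs are red (389,184), green (379,238), orange (426,232) and yellow (250,246). The lid is at (231,189) and the scraper on its mat at (197,230). Next I'll get coarse positions.

```bash
cat >> h.py <<'E'
def ang(a): return (a+np.pi)%(2*np.pi)-np.pi
def go(p,zyaw,s=None):
    """offset/delta_rot from current pose to TCP p with tool down and jaw axis z at world yaw zyaw"""
    s=s or read_state(); R0=R.from_quat(s["eef_rot"]).as_matrix()
    z=np.array([np.cos(zyaw),np.sin(zyaw),0]); y=np.array([0,0,-1.]); x=np.cross(y,z)
    Rt=np.stack([x,y,z],1)
    off=R0.T@(np.asarray(p)-s["ee_pos"]); rv=R.from_matrix(R0.T@Rt).as_rotvec()
    print("offset",off.round(4).tolist(),"rot",rv.round(4).tolist(),"rows>=",round(max(np.linalg.norm(off)/.0625,np.degrees(np.linalg.norm(rv))/10.7),1))
E
python3 - <<'E'
from h import *
p=imaging.grab_frame("top")
for n in ["station","broad_key","narrow_key","trough","mat","scraper_grip","lid_grip","tub_green_mid","tub_orange_mid","tub_yellow_mid","tub_red_mid","crouton1_mid","spice_jar","pepper_jar","food_can","sauce_bottle","jug","ramekin"]:
    try: print(n,[(np.round(d["point"],3).tolist(),round(d["score"],2)) for d in finder.spot_in(n,p)][:7])
    except Exception as e: print(n,repr(e))
W=cloud(p); hsv=cv2.cvtColor(p["image"],cv2.COLOR_BGR2HSV)
for n,(u,v) in dict(red=(389,184),green=(379,238),orange=(426,232),yellow=(250,246),lid=(231,189),scr=(197,230),board=(303,205)).items():
    print(n,W[v,u].round(3))
E
```

```text
station [([0.587, -0.021, 0.035], 0.62), ([0.46, -0.43, 0.012], 0.61)]
broad_key [([0.586, -0.025, 0.037], 0.59), ([0.452, 0.418, 0.004], 0.36), ([0.588, 0.494, 0.112], 0.23)]
narrow_key [([0.584, -0.023, 0.038], 0.56)]
trough [([0.584, -0.025, 0.037], 0.91), ([0.589, 0.492, 0.112], 0.18)]
mat [([0.452, 0.419, 0.005], 0.55)]
scraper_grip [([0.479, 0.434, 0.026], 0.77)]
lid_grip [([0.626, 0.303, 0.018], 0.7)]
tub_green_mid [([0.433, -0.256, 0.016], 0.85)]
tub_orange_mid [([0.459, -0.431, 0.012], 0.98)]
tub_yellow_mid [([0.41, 0.228, 0.016], 0.76), ([0.338, -0.499, 0.085], 0.4)]
tub_red_mid [([0.643, -0.303, 0.012], 0.65), ([0.585, -0.02, 0.037], 0.51)]
crouton1_mid [([0.588, -0.022, 0.037], 0.22)]
spice_jar [([0.771, 0.126, 0.077], 0.57)]
pepper_jar [([0.584, -0.022, 0.033], 0.75), ([0.766, -0.168, 0.071], 0.66)]
food_can [([0.337, -0.496, 0.086], 0.74)]
sauce_bottle [([0.588, 0.494, 0.11], 0.87)]
jug [([0.611, -0.503, 0.044], 0.71), ([0.585, -0.021, 0.037], 0.31)]
ramekin [([0.641, -0.303, 0.013], 0.64)]
red [ 0.643 -0.303  0.011]
green [ 0.434 -0.261  0.013]
orange [ 0.456 -0.442  0.013]
yellow [0.407 0.232 0.012]
lid [0.621 0.299 0.051]
scr [0.469 0.429 0.029]
board [0.561 0.029 0.037]
```

Run:
```python
from h import *
go([0.46,0.43,0.25],1.3)
```

```text
offset [0.2752, -0.0187, 0.0414] rot [0.0, -0.096, 0.0] rows>= 4.5
```

Emit:
jog_arm(commands=[{"offset": [0.275, -0.019, 0.041], "delta_rot": [0, -0.096, 0]}, {"offset": [0.275, -0.019, 0.041], "delta_rot": [0, -0.096, 0]}, {"offset": [0.275, -0.019, 0.041], "delta_rot": [0, -0.096, 0]}, {"offset": [0.275, -0.019, 0.041], "delta_rot": [0, -0.096, 0]}, {"offset": [0.275, -0.019, 0.041], "delta_rot": [0, -0.096, 0]}, {"offset": [0.275, -0.019, 0.041], "delta_rot": [0, -0.096, 0]}, {"offset": [0.275, -0.019, 0.041], "delta_rot": [0, -0.096, 0]}, {"offset": [0.275, -0.019, 0.041], "delta_rot": [0, -0.096, 0]}])

```text
time: 2.1
ee_pos: [0.4586, 0.4301, 0.2506]
eef_rot: [-0.701, 0.095, -0.095, 0.701]
wrist_force: [-0.1, 0.2, 0.1]
grip_width: 1.002
```

Run:
```python
from h import *
s=read_state(); print(s["time"],s["ee_pos"].round(4),s["qpos"].round(3),R.from_quat(s["eef_rot"]).as_matrix().round(3).tolist())
p=wrist(); cv2.imwrite("pics/w1.png",p["image"]); np.savez("w1.npz",**p)
for n in ["mat","scraper_grip"]: print(n,[(np.round(d["point"],4).tolist(),round(d["score"],2)) for d in finder.spot_in(n,p)])
```

```text
2.1 [0.4586 0.4301 0.2506] [0.753 0.332 0.262 1.501 0.    1.023] [[0.964, -0.0, 0.266], [-0.266, 0.0, 0.964], [-0.0, -1.0, 0.0]]
mat [([0.4398, 0.4267, 0.0051], 0.76)]
scraper_grip [([0.4668, 0.4422, 0.023], 0.74)]
```

View pics/w1.png

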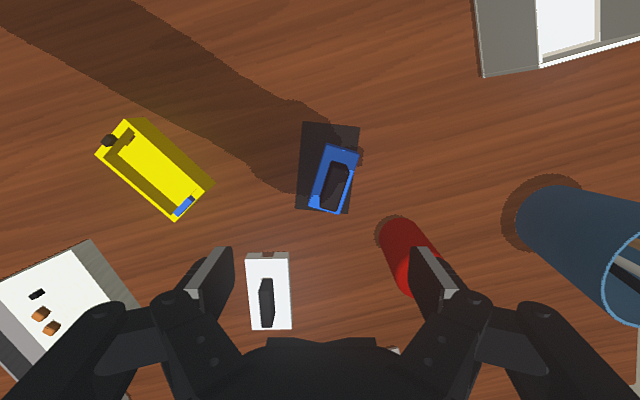

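```bash
cat >> h.py <<'E'
def rect(W,m,zlo,zhi,c,r,big=True):
    mm=m&(W[...,2]>zlo)&(W[...,2]<zhi)&(np.hypot(W[...,0]-c[0],W[...,1]-c[1])<r)
    if big:
        k,l,st,_=cv2.connectedComponentsWithStats(mm.astype(np.uint8))
        if k>1: mm=l==1+np.argmax(st[1:,4])
    P=W[mm][:,:2].astype(np.float32)
    if len(P)<8: return None
    (cx,cy),(w,h),a=cv2.minAreaRect(P*1000)
    a=np.radians(a)
    if h>w: w,h,a=h,w,a+np.pi/2
    a=(a+np.pi/2)%np.pi-np.pi/2
    return dict(c=[round(cx/1000,4),round(cy/1000,4)],size=[round(w,1),round(h,1)],yaw=round(a,3),n=int(mm.sum()),z=round(float(np.median(W[mm][:,2])),4))
def HSV(p): return cv2.cvtColor(p["image"],cv2.COLOR_BGR2HSV).astype(int)
E
python3 - <<'E'
from h import *
p=dict(np.load("w1.npz")); W=cloud(p); h=HSV(p)
blue=(h[...,0]>100)&(h[...,0]<130)&(h[...,1]>120)&(h[...,2]>60)
dark=h[...,2]<70
c=(.46,.43)
print("block",rect(W,blue,.024,.034,c,.08))
print("grip",rect(W,dark,.062,.075,c,.08))
print("all>",rect(W,np.ones_like(dark),.022,.034,c,.08))
gray=(h[...,1]<110)&(h[...,2]<110)
print("mat",rect(W,gray,-.003,.008,c,.1))
for (v,u) in [(180,330),(130,330),(205,310),(175,340),(148,345)]: print(W[v,u].round(4),h[v,u])
E
```

```text
block {'c': [0.4795, 0.4401], 'size': [84.2, 44.1], 'yaw': np.float64(-0.565), 'n': 1202, 'z': 0.0275}
grip {'c': [0.4789, 0.4403], 'size': [51.0, 21.9], 'yaw': np.float64(-0.56), 'n': 839, 'z': 0.0684}
all> {'c': [0.4795, 0.4401], 'size': [84.2, 44.1], 'yaw': np.float64(-0.564), 'n': 1230, 'z': 0.0275}
mat {'c': [0.4694, 0.437], 'size': [120.6, 79.7], 'yaw': np.float64(-0.38), 'n': 2454, 'z': 0.0025}
[nan nan nan] [165  32  48]
[0.4199 0.4539 0.0032] [ 8 57 49]
[0.5029 0.4041 0.0282] [108 187 239]
[0.4649 0.4513 0.0686] [161  43  48]
[0.4464 0.4665 0.0097] [114 123  87]
```

Run:
```python
from h import *
go([0.479,0.440,0.12],1.008)
go([0.479,0.440,0.036],1.008)
```

```text
offset [0.0168, 0.1306, 0.0148] rot [-0.0003, 0.2933, 0.0001] rows>= 2.1
offset [0.0168, 0.2146, 0.0148] rot [-0.0003, 0.2933, 0.0001] rows>= 3.5
```

Emit:
jog_arm(commands=[{"offset": [0.017, 0.06, 0.015], "delta_rot": [0, 0.293, 0]}, {"offset": [0.017, 0.12, 0.015], "delta_rot": [0, 0.293, 0]}, {"offset": [0.017, 0.15, 0.015], "delta_rot": [0, 0.293, 0]}, {"offset": [0.017, 0.18, 0.015], "delta_rot": [0, 0.293, 0]}, {"offset": [0.017, 0.2, 0.015], "delta_rot": [0, 0.293, 0]}, {"offset": [0.017, 0.2145, 0.015], "delta_rot": [0, 0.293, 0]}, {"offset": [0.017, 0.2145, 0.015], "delta_rot": [0, 0.293, 0]}, {"offset": [0.017, 0.2145, 0.015], "delta_rot": [0, 0.293, 0]}])

```text
time: 3.25
ee_pos: [0.4804, 0.4401, 0.0369]
eef_rot: [-0.679, 0.196, -0.197, 0.68]
wrist_force: [0.3, 0.4, 0.3]
grip_width: 0.998
```

Emit:
jog_arm(commands=[{"offset": [0, 0, 0], "delta_rot": [0, 0, 0]}, {"offset": [0, 0, 0], "delta_rot": [0, 0, 0]}, {"offset": [0, 0, 0], "delta_rot": [0, 0, 0]}, {"offset": [0, 0, 0], "delta_rot": [0, 0, 0]}, {"offset": [0, 0, 0], "delta_rot": [0, 0, 0]}, {"offset": [0, 0, 0], "delta_rot": [0, 0, 0]}], grip=0.005)

```text
time: 4.0
ee_pos: [0.4803, 0.4398, 0.0361]
eef_rot: [-0.679, 0.197, -0.197, 0.679]
wrist_force: [-0.9, 0.2, 2.8]
grip_width: 0.246
```

Run:
```python
from h import *
go([0.4803,0.4398,0.21],1.008)
go([0.66,-0.01,0.24],1.64)
```

```text
offset [0.0, -0.1739, 0.0001] rot [-0.0007, -0.001, 0.0002] rows>= 2.8
offset [0.3923, -0.204, -0.284] rot [-0.0006, -0.633, 0.0004] rows>= 8.4
```

Emit:
jog_arm(commands=[{"offset": [0, -0.03, 0], "delta_rot": [0, 0, 0]}, {"offset": [0, -0.09, 0], "delta_rot": [0, 0, 0]}, {"offset": [0, -0.15, 0], "delta_rot": [0, 0, 0]}, {"offset": [0.02, -0.204, -0.03], "delta_rot": [0, -0.1, 0]}, {"offset": [0.05, -0.204, -0.09], "delta_rot": [0, -0.15, 0]}, {"offset": [0.05, -0.204, -0.09], "delta_rot": [0, -0.15, 0]}, {"offset": [0.05, -0.204, -0.09], "delta_rot": [0, -0.15, 0]}])

```text
time: 4.88
ee_pos: [0.4741, 0.3364, 0.2394]
eef_rot: [0.692, -0.146, 0.145, -0.692]
wrist_force: [-1.3, -0.7, -2.0]
grip_width: 0.249
```

Run:
```python
from h import *
s=read_state(); print(s["time"],s["ee_pos"].round(4),s["qpos"].round(3),s["grip_width"],s["wrist_force"])
p=wrist(); cv2.imwrite("pics/w2.png",p["image"]); np.savez("w2.npz",**p)
W=cloud(p); h=HSV(p)
gray=(h[...,1]<110)&(h[...,2]<110)
print("mat",rect(W,gray,-.001,.008,(.46,.43),.1))
go([0.66,-0.01,0.24],1.64)
```

```text
4.875 [0.4741 0.3364 0.2394] [0.617 0.235 0.11  1.446 0.    1.032] 0.24931113182775297 [-1.341739   -0.66210826 -2.00524689]
mat {'c': [0.4687, 0.4352], 'size': [120.2, 75.4], 'yaw': np.float64(-0.377), 'n': 5726, 'z': 0.0027}
offset [0.3098, -0.001, -0.2429] rot [0.0005, -0.4834, -0.0009] rows>= 6.3
```

View pics/w2.png

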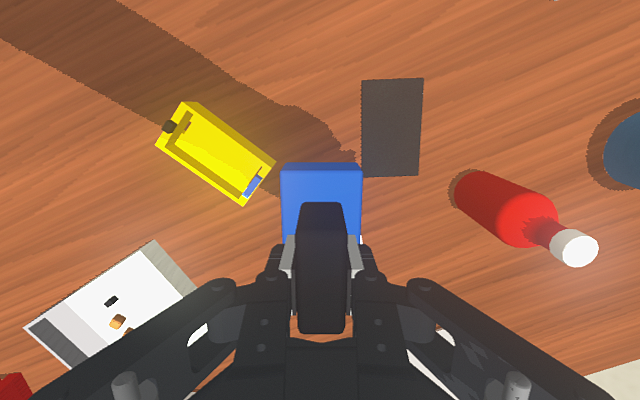

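The mat (120 x 75 mm fitted) is at (390,128) in the picture and the scraper is held straight. On to the station.

Emit:
jog_arm(commands=[{"offset": [0.05, -0.001, -0.038], "delta_rot": [0, -0.08, 0]}, {"offset": [0.1, -0.001, -0.078], "delta_rot": [0, -0.16, 0]}, {"offset": [0.31, -0.001, -0.243], "delta_rot": [0, -0.483, 0]}, {"offset": [0.31, -0.001, -0.243], "delta_rot": [0, -0.483, 0]}, {"offset": [0.31, -0.001, -0.243], "delta_rot": [0, -0.483, 0]}, {"offset": [0.31, -0.001, -0.243], "delta_rot": [0, -0.483, 0]}, {"offset": [0.31, -0.001, -0.243], "delta_rot": [0, -0.483, 0]}, {"offset": [0.31, -0.001, -0.243], "delta_rot": [0, -0.483, 0]}, {"offset": [0.31, -0.001, -0.243], "delta_rot": [0, -0.483, 0]}, {"offset": [0.31, -0.001, -0.243], "delta_rot": [0, -0.483, 0]}])

```text
time: 6.18
ee_pos: [0.66, -0.0085, 0.241]
eef_rot: [-0.707, -0.025, 0.025, 0.707]
wrist_force: [0.7, 0.2, -2.1]
grip_width: 0.25
```

Run:
```python
from h import *
s=read_state(); print(s["time"],s["ee_pos"].round(4),s["qpos"].round(3),s["grip_width"])
p=wrist(); cv2.imwrite("pics/w3.png",p["image"]); np.savez("w3.npz",**p)
W=cloud(p); h=HSV(p)
c=(.58,.0)
blue=(h[...,0]>100)&(h[...,0]<130)&(h[...,1]>120)&(h[...,2]>60)
dark=(h[...,2]<70)
brown=(h[...,1]>60)&(h[...,0]<30)
white=(h[...,1]<40)&(h[...,2]>100)
print("blue",rect(W,blue,.035,.055,c,.14)); print("nar",rect(W,dark,.042,.055,c,.1))
print("board",rect(W,white,.031,.04,c,.2))
m=brown&(W[...,2]>.038)&(W[...,2]<.06)
k,l,st,ce=cv2.connectedComponentsWithStats(m.astype(np.uint8))
for i in range(1,k):
    if st[i,4]>15: print("cr",ce[i].round(),st[i,4],np.nanmean(W[l==i],0).round(4))
```

```text
6.175 [ 0.66   -0.0085  0.241 ] [-0.013  0.395  0.332  1.507  0.    -0.084] 0.25010320472624625
blue {'c': [0.6316, 0.023], 'size': [26.5, 8.1], 'yaw': np.float64(-1.397), 'n': 164, 'z': 0.0457}
nar None
board {'c': [0.576, 0.0241], 'size': [180.5, 140.4], 'yaw': np.float64(0.163), 'n': 19487, 'z': 0.0347}
cr [575.   3.] 122 [0.4698 0.235  0.0414]
cr [331.  73.] 186 [ 0.5533 -0.0041  0.0484]
cr [ 67. 125.] 1785 [ 0.6292 -0.2946  0.0415]
cr [331.  99.] 164 [ 0.5786 -0.0022  0.0483]
cr [366. 122.] 160 [0.6002 0.0377 0.0484]
cr [197. 243.] 46 [ 0.7553 -0.15    0.058 ]
cr [ 89. 270.] 2012 [ 0.808  -0.2915  0.0491]
cr [635. 362.] 210 [0.91   0.4662 0.0429]
cr [ 43. 356.] 1160 [ 0.9499 -0.3781  0.0488]
```

View pics/w3.png

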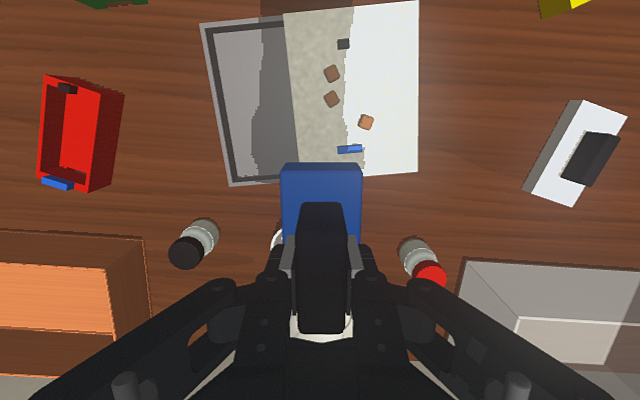

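Run:
```python
from h import *
p=dict(np.load("w3.npz")); W=cloud(p); h=HSV(p)
print(h[44,343],W[44,343], h[148,350],W[148,350])
a=np.ones(h.shape[:2],bool)
n=rect(W,a,.042,.05,(.5233,.0053),.02); b=rect(W,a,.042,.05,(.6319,.0231),.022); print(n,b)
d=np.array(b["c"])-n["c"]; print(np.hypot(*d),np.arctan2(d[1],d[0]),(np.array(b["c"])+n["c"])/2)
# board edges: fit lines
m=(W[...,2]>.031)&(W[...,2]<.039)&(np.hypot(W[...,0]-.577,W[...,1]-.014)<.16)
k,l,st,_=cv2.connectedComponentsWithStats(m.astype(np.uint8)); m=l==1+np.argmax(st[1:,4])
P=W[m][:,:2]
for yaw in np.arange(.14,.20,.005):
    c,s=np.cos(yaw),np.sin(yaw); q=P@np.array([[c,-s],[s,c]]); 
    # sharpness: histogram edges
    print(round(yaw,3),[round(float(np.percentile(q[:,i],99.8)-np.percentile(q[:,i],.2)),4) for i in (0,1)],np.round((q.max(0)+q.min(0))/2,4))
```

```text
[45  6 81] [0.52450442 0.00568738 0.04588994] [109 156 225] [0.63041562 0.02365515 0.04423253]
{'c': [0.5231, 0.0052], 'size': [11.5, 8.2], 'yaw': np.float64(-1.411), 'n': 110, 'z': 0.0456} {'c': [0.6317, 0.0225], 'size': [27.4, 8.3], 'yaw': np.float64(-1.411), 'n': 184, 'z': 0.0456}
0.1099693139016517 0.1579728400525544 [0.5774  0.01385]
0.14 [0.1785, 0.1408] [ 0.5729 -0.0565]
0.145 [0.1786, 0.1403] [ 0.5728 -0.0593]
0.15 [0.1787, 0.1399] [ 0.5727 -0.0621]
0.155 [0.1788, 0.1396] [ 0.5725 -0.0649]
0.16 [0.1789, 0.1394] [ 0.5721 -0.0679]
0.165 [0.1791, 0.1393] [ 0.5718 -0.0709]
0.17 [0.1794, 0.1395] [ 0.5714 -0.0738]
0.175 [0.1797, 0.1399] [ 0.571  -0.0766]
0.18 [0.18, 0.1403] [ 0.5705 -0.0794]
0.185 [0.1805, 0.1407] [ 0.5701 -0.0822]
0.19 [0.1809, 0.1411] [ 0.5696 -0.085 ]
0.195 [0.1813, 0.1416] [ 0.5692 -0.0878]
```

Run:
```python
from h import *
go([0.5679,0.0732,0.12],1.732)
go([0.5679,0.0732,0.0688],1.732)
```

```text
offset [-0.0861, 0.1211, 0.0882] rot [-0.0001, -0.0899, 0.0003] rows>= 2.8
offset [-0.0861, 0.1723, 0.0882] rot [-0.0001, -0.0899, 0.0003] rows>= 3.4
```

Emit:
jog_arm(commands=[{"offset": [-0.043, 0.02, 0.044], "delta_rot": [0, -0.045, 0]}, {"offset": [-0.086, 0.05, 0.088], "delta_rot": [0, -0.09, 0]}, {"offset": [-0.086, 0.1, 0.088], "delta_rot": [0, -0.09, 0]}, {"offset": [-0.086, 0.14, 0.088], "delta_rot": [0, -0.09, 0]}, {"offset": [-0.086, 0.16, 0.088], "delta_rot": [0, -0.09, 0]}, {"offset": [-0.086, 0.17, 0.088], "delta_rot": [0, -0.09, 0]}, {"offset": [-0.086, 0.172, 0.088], "delta_rot": [0, -0.09, 0]}, {"offset": [-0.086, 0.172, 0.088], "delta_rot": [0, -0.09, 0]}, {"offset": [-0.086, 0.172, 0.088], "delta_rot": [0, -0.09, 0]}])

```text
time: 7.35
ee_pos: [0.5692, 0.0716, 0.0699]
eef_rot: [-0.705, -0.057, 0.056, 0.705]
wrist_force: [-0.2, 0.4, -2.5]
grip_width: 0.25
```

Run:
```python
from h import *
s=read_state(); print(s["time"],s["ee_pos"].round(4),s["grip_width"],s["wrist_force"].round(1))
p=wrist(); cv2.imwrite("pics/w4.png",p["image"])
p=imaging.grab_frame("scene"); cv2.imwrite("pics/s4.png",cv2.resize(p["image"][150:300,220:420],(800,600)))
go([0.586,-0.0383,0.0688],1.732)
```

```text
7.35 [0.5692 0.0716 0.0699] 0.24964855399579391 [-0.2  0.4 -2.5]
offset [-0.0006, 0.0007, -0.1111] rot [0.0001, -0.0021, 0.0012] rows>= 1.8
```

View pics/w4.png

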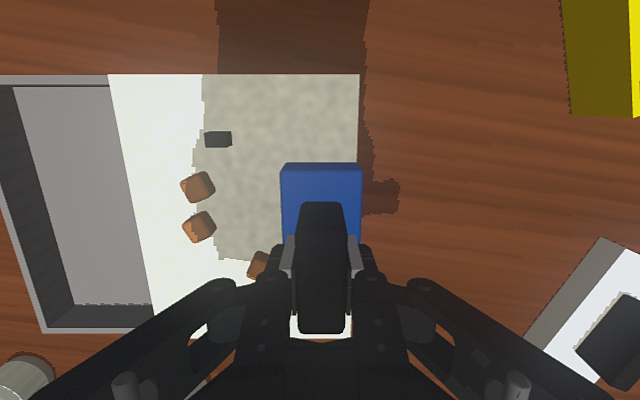

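View pics/s4.png

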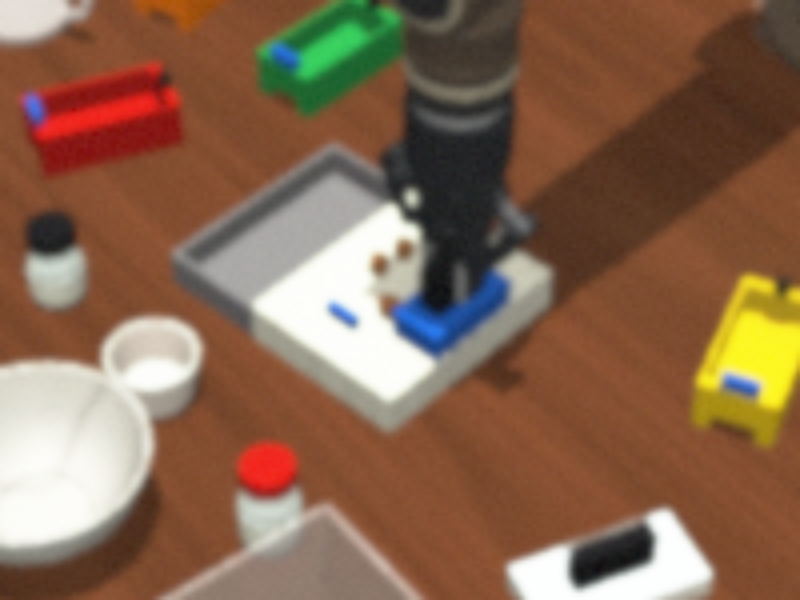

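The scraper block, centre (320,200), stands level on the board with the croutons at its left: (197,186), (198,226), (258,265). I'll sweep towards the trough.

Emit:
jog_arm(commands=[{"offset": [0, 0.001, -0.008], "delta_rot": [0, 0, 0]}, {"offset": [0, 0.001, -0.018], "delta_rot": [0, 0, 0]}, {"offset": [0, 0.001, -0.028], "delta_rot": [0, 0, 0]}, {"offset": [0, 0.001, -0.038], "delta_rot": [0, 0, 0]}, {"offset": [0, 0.001, -0.048], "delta_rot": [0, 0, 0]}, {"offset": [0, 0.001, -0.058], "delta_rot": [0, 0, 0]}, {"offset": [0, 0.001, -0.068], "delta_rot": [0, 0, 0]}, {"offset": [0, 0.001, -0.078], "delta_rot": [0, 0, 0]}, {"offset": [0, 0.001, -0.088], "delta_rot": [0, 0, 0]}, {"offset": [0, 0.001, -0.096], "delta_rot": [0, 0, 0]}, {"offset": [0, 0.001, -0.104], "delta_rot": [0, 0, 0]}, {"offset": [0, 0.001, -0.112], "delta_rot": [0, 0, 0]}, {"offset": [0, 0.001, -0.114], "delta_rot": [0, 0, 0]}, {"offset": [0, 0.001, -0.114], "delta_rot": [0, 0, 0]}, {"offset": [0, 0.001, -0.114], "delta_rot": [0, 0, 0]}])

```text
time: 9.32
ee_pos: [0.5868, -0.0415, 0.0681]
eef_rot: [0.705, 0.056, -0.056, -0.705]
wrist_force: [0.1, 3.6, 5.5]
grip_width: 0.248
```

Run:
```python
from h import *
s=read_state(); print(s["time"],s["ee_pos"].round(4),s["grip_width"],s["wrist_force"].round(1))
p=wrist(); cv2.imwrite("pics/w5.png",p["image"])
p=imaging.grab_frame("scene"); cv2.imwrite("pics/s5.png",cv2.resize(p["image"][150:300,220:420],(800,600)))
```

```text
9.325 [ 0.5868 -0.0415  0.0681] 0.24764099585735336 [0.1 3.6 5.5]
```

View pics/w5.png

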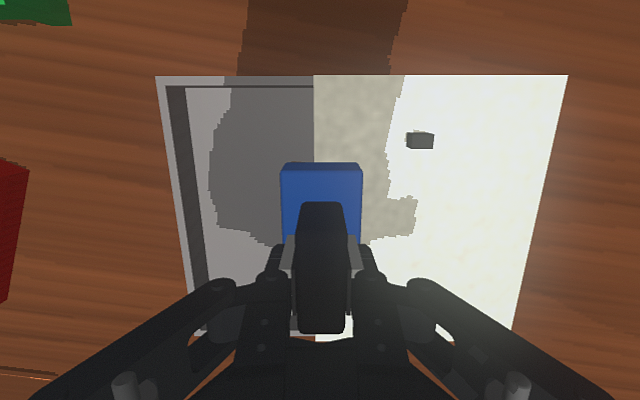

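View pics/s5.png

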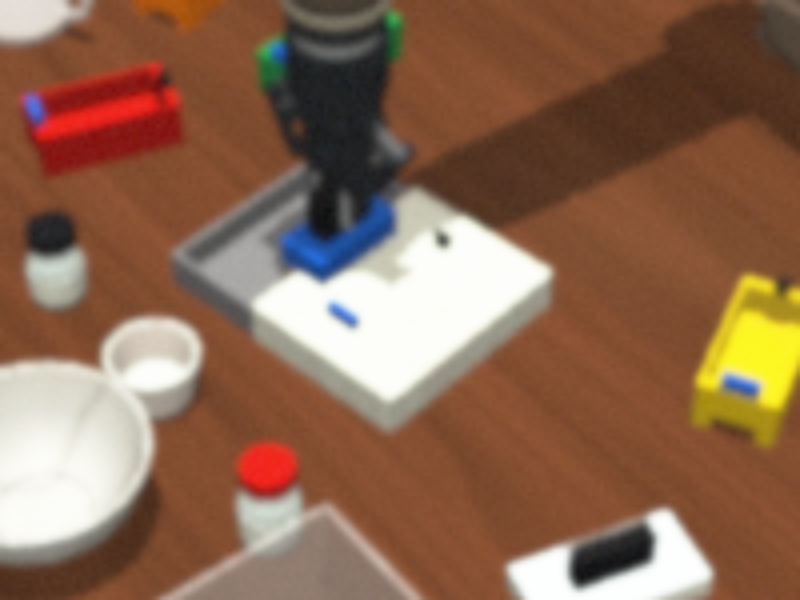

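Emit:
jog_arm(commands=[{"offset": [0, -0.03, 0], "delta_rot": [0, 0, 0]}, {"offset": [0, -0.09, 0.0], "delta_rot": [0, 0, 0]}, {"offset": [0, -0.14, 0.05], "delta_rot": [0, 0, 0]}, {"offset": [0, -0.14, 0.1], "delta_rot": [0, 0, 0]}, {"offset": [0, -0.14, 0.1], "delta_rot": [0, 0, 0]}, {"offset": [0, -0.14, 0.1], "delta_rot": [0, 0, 0]}])

```text
time: 10.18
ee_pos: [0.5704, 0.0569, 0.2066]
eef_rot: [0.705, 0.056, -0.057, -0.704]
wrist_force: [0.7, 0.4, -3.5]
grip_width: 0.247
```

Run:
```python
from h import *
s=read_state(); print(s["time"],s["ee_pos"].round(4),s["grip_width"],s["wrist_force"].round(1))
p=wrist(); cv2.imwrite("pics/w6.png",p["image"])
for d in finder.spot_in("crouton1_mid",p)[:6]: print(np.round(d["point"],3),d["score"])
# mat placement: scraper was grabbed with tcp +1.1mm along its x; place scraper yaw as mat yaw
y=-0.377; c=np.array([.4687,.4352])+.0011*np.array([np.cos(y),np.sin(y)]); print(c)
go([c[0],c[1],0.2],y+np.pi/2); go([c[0],c[1],0.0365],y+np.pi/2)
```

```text
10.175 [0.5704 0.0569 0.2066] 0.2472779788616504 [ 0.7  0.4 -3.5]
[0.46972275 0.43479505]
offset [-0.04, 0.0064, 0.3896] rot [0.0014, 0.5349, -0.0017] rows>= 6.3
offset [-0.0396, 0.1699, 0.3897] rot [0.0014, 0.5349, -0.0017] rows>= 6.8
```

View pics/w6.png

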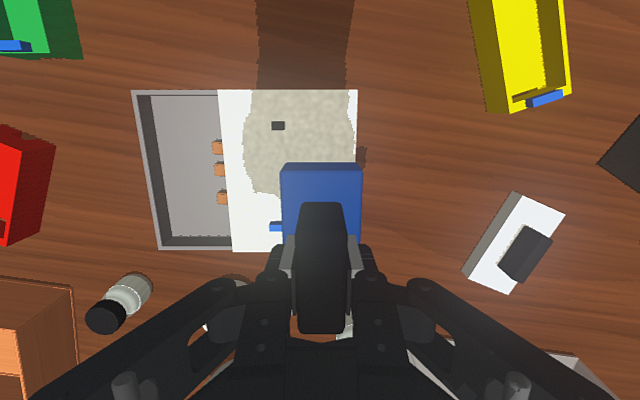

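Three croutons at (218,147), (220,170) and (222,198) are in the trough, and the board is clear. I'll return the scraper.

Emit:
jog_arm(commands=[{"offset": [-0.02, 0, 0.06], "delta_rot": [0, 0.1, 0]}, {"offset": [-0.04, 0.0, 0.38], "delta_rot": [0, 0.535, 0]}, {"offset": [-0.04, 0.0, 0.38], "delta_rot": [0, 0.535, 0]}, {"offset": [-0.04, 0.0, 0.38], "delta_rot": [0, 0.535, 0]}, {"offset": [-0.04, 0.0, 0.38], "delta_rot": [0, 0.535, 0]}, {"offset": [-0.04, 0.0, 0.38], "delta_rot": [0, 0.535, 0]}, {"offset": [-0.04, 0.02, 0.39], "delta_rot": [0, 0.535, 0]}, {"offset": [-0.04, 0.06, 0.39], "delta_rot": [0, 0.535, 0]}, {"offset": [-0.04, 0.1, 0.39], "delta_rot": [0, 0.535, 0]}, {"offset": [-0.04, 0.12, 0.39], "delta_rot": [0, 0.535, 0]}, {"offset": [-0.04, 0.12, 0.39], "delta_rot": [0, 0.535, 0]}, {"offset": [-0.04, 0.12, 0.39], "delta_rot": [0, 0.535, 0]}])

```text
time: 11.78
ee_pos: [0.4704, 0.4361, 0.0885]
eef_rot: [-0.694, 0.132, -0.133, 0.695]
wrist_force: [-0.6, 1.3, -1.6]
grip_width: 0.247
```

Run:
```python
from h import *
s=read_state(); print(s["time"],s["ee_pos"].round(4),s["grip_width"],s["wrist_force"].round(1))
go([.4697,.4348,0.0363],-.377+np.pi/2)
```

```text
11.775 [0.4704 0.4361 0.0885] 0.24746611434910584 [-0.6  1.3 -1.6]
offset [-0.0002, 0.0522, -0.0014] rot [-0.0006, 0.0, 0.0006] rows>= 0.8
```

Emit:
jog_arm(commands=[{"offset": [0, 0.025, -0.001], "delta_rot": [0, 0, 0]}, {"offset": [0, 0.042, -0.001], "delta_rot": [0, 0, 0]}, {"offset": [0, 0.048, -0.001], "delta_rot": [0, 0, 0]}, {"offset": [0, 0.051, -0.001], "delta_rot": [0, 0, 0]}, {"offset": [0, 0.051, -0.001], "delta_rot": [0, 0, 0]}, {"offset": [0, 0.051, -0.001], "delta_rot": [0, 0, 0]}])

```text
time: 12.52
ee_pos: [0.4693, 0.4358, 0.0375]
eef_rot: [-0.694, 0.132, -0.132, 0.695]
wrist_force: [-0.1, 0.1, -1.8]
grip_width: 0.252
```

Emit:
jog_arm(commands=[{"offset": [0, 0, 0], "delta_rot": [0, 0, 0]}, {"offset": [0, 0, 0], "delta_rot": [0, 0, 0]}, {"offset": [0, 0, 0], "delta_rot": [0, 0, 0]}, {"offset": [0, 0, 0], "delta_rot": [0, 0, 0]}, {"offset": [0, -0.02, 0], "delta_rot": [0, 0, 0]}, {"offset": [0, -0.06, 0], "delta_rot": [0, 0, 0]}, {"offset": [0, -0.12, 0], "delta_rot": [0, 0, 0]}, {"offset": [0, -0.18, 0], "delta_rot": [0, 0, 0]}, {"offset": [0, -0.18, 0], "delta_rot": [0, 0, 0]}], grip=0.0854)

```text
time: 13.65
ee_pos: [0.4707, 0.4371, 0.2231]
eef_rot: [-0.692, 0.13, -0.134, 0.698]
wrist_force: [0.8, -0.1, 0.2]
grip_width: 1.002
```

Run:
```python
from h import *
s=read_state(); print(s["time"],s["ee_pos"].round(4),s["grip_width"],s["wrist_force"].round(1))
p=wrist(); cv2.imwrite("pics/w7.png",p["image"]); np.savez("w7.npz",**p)
W=cloud(p); h=HSV(p)
a=np.ones(h.shape[:2],bool); c=(.4687,.4352)
print("block",rect(W,a,.022,.034,c,.08))
gray=(h[...,1]<110)&(h[...,2]<110)
print("mat",rect(W,gray,-.001,.008,c,.1))
yel=(h[...,0]>22)&(h[...,0]<35)&(h[...,1]>150)
print("yellow",rect(W,yel,.036,.048,(.41,.23),.12))
go([.41-.03,.23,0.22],1.7)
```

```text
13.65 [0.4707 0.4371 0.2231] 1.0017226799728292 [ 0.8 -0.1  0.2]
block {'c': [0.4681, 0.4363], 'size': [83.3, 43.8], 'yaw': np.float64(-0.367), 'n': 1542, 'z': 0.0276}
mat {'c': [0.4681, 0.4351], 'size': [118.8, 75.7], 'yaw': np.float64(-0.375), 'n': 2967, 'z': 0.0025}
yellow {'c': [0.4073, 0.2309], 'size': [120.4, 62.0], 'yaw': np.float64(0.49), 'n': 1802, 'z': 0.0408}
offset [-0.008, -0.0013, -0.225] rot [-0.0043, -0.505, 0.0036] rows>= 3.6
```

View pics/w7.png

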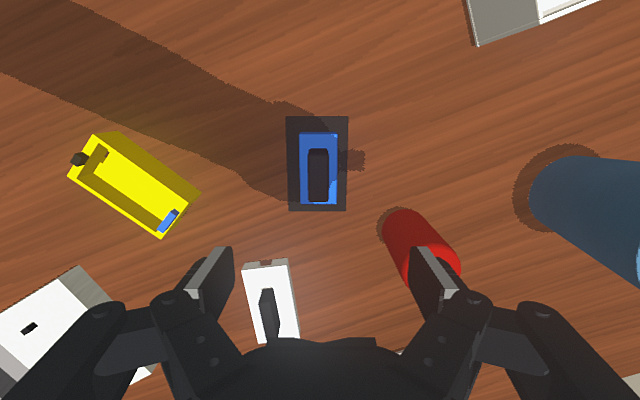

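Scraper stands centred on the mat, within about 1 mm. Yellow tub next: rim at (130,185) in the picture, fitted 120 x 62 mm.

Run:
```python
from h import *
go([.4073,.2309,0.2],.49+np.pi/2)
```

```text
offset [0.0171, 0.0188, -0.2143] rot [-0.0036, -0.8658, 0.0044] rows>= 4.6
```

Emit:
jog_arm(commands=[{"offset": [0.008, 0.0, -0.1], "delta_rot": [0, -0.4, 0]}, {"offset": [0.017, 0.01, -0.214], "delta_rot": [-0.003, -0.866, 0.004]}, {"offset": [0.017, 0.018, -0.214], "delta_rot": [-0.003, -0.866, 0.004]}, {"offset": [0.017, 0.018, -0.214], "delta_rot": [-0.003, -0.866, 0.004]}, {"offset": [0.017, 0.018, -0.214], "delta_rot": [-0.003, -0.866, 0.004]}, {"offset": [0.017, 0.018, -0.214], "delta_rot": [-0.003, -0.866, 0.004]}, {"offset": [0.017, 0.018, -0.214], "delta_rot": [-0.003, -0.866, 0.004]}, {"offset": [0.017, 0.018, -0.214], "delta_rot": [-0.003, -0.866, 0.004]}])

```text
time: 14.7
ee_pos: [0.4063, 0.2305, 0.1984]
eef_rot: [0.687, 0.17, -0.173, -0.685]
wrist_force: [-0.4, -0.6, -1.4]
grip_width: 1.001
```

```bash
cat >> h.py <<'E'
HUE=dict(yellow=(22,35),green=(45,85),orange=(8,21),red=(170,8))
def tub(p,name,c,r=.1,zb=0.):
    W=cloud(p); h=HSV(p); lo,hi=HUE[name]; H=h[...,0]
    m=((H>=lo)&(H<=hi) if lo<hi else (H>=lo)|(H<=hi))&(h[...,1]>150)
    rim=rect(W,m,zb+.036,zb+.047,c,r)
    keys=(W[...,2]>zb+.047)&(W[...,2]<zb+.06)
    blue=(H>100)&(H<130)&(h[...,1]>100)
    out=dict(rim=rim)
    out["blue"]=rect(W,keys&blue,zb+.047,zb+.06,c,r)
    dark=(h[...,2]<90)&(h[...,1]<120)
    out["black"]=rect(W,keys&dark,zb+.047,zb+.06,c,r)
    if out["blue"] and out["black"]:
        b=np.array(out["blue"]["c"]);n=np.array(out["black"]["c"]); d=b-n
        out["keymid"]=((b+n)/2).round(4).tolist(); out["keydist"]=round(float(np.hypot(*d)),4); out["keyyaw"]=round(float(np.arctan2(d[1],d[0])),4)
    for k,v in out.items(): print(k,v)
    return out
E
python3 - <<'E'
from h import *
s=read_state(); print(s["time"],s["ee_pos"].round(4),s["grip_width"],s["wrist_force"].round(1),s["qpos"].round(2))
p=wrist(); cv2.imwrite("pics/w8.png",p["image"]); np.savez("w8.npz",**p)
t=tub(p,"yellow",(.407,.231))
E
```

```text
14.7 [0.4063 0.2305 0.1984] 1.0011083166728372 [-0.4 -0.6 -1.4] [ 0.52  0.02 -0.22  1.33 -0.    0.03]
rim {'c': [0.4076, 0.2305], 'size': [119.6, 60.1], 'yaw': np.float64(0.489), 'n': 1610, 'z': 0.0416}
blue {'c': [0.4562, 0.2566], 'size': [26.5, 8.8], 'yaw': np.float64(-1.072), 'n': 210, 'z': 0.0526}
black {'c': [0.359, 0.205], 'size': [10.5, 7.6], 'yaw': np.float64(-1.079), 'n': 96, 'z': 0.0526}
keymid [0.4076, 0.2308]
keydist 0.11
keyyaw 0.488
```

View pics/w8.png

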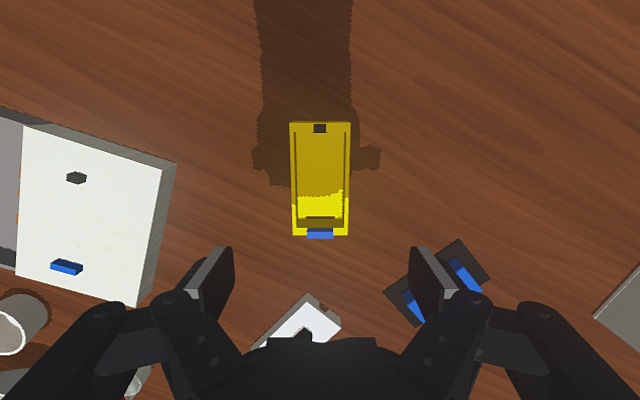

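Run:
```python
from h import *
go([.4076,.2306,0.008],.488+np.pi/2)
p=dict(np.load("w8.npz")); W=cloud(p); a=np.ones(p["depth"].shape,bool)
n=rect(W,a,.042,.05,(.5233,.0053),.02); b=rect(W,a,.042,.05,(.6319,.0231),.022); print(n,b)
d=np.array(b["c"])-n["c"]; print(np.hypot(*d),np.arctan2(d[1],d[0]),(np.array(b["c"])+n["c"])/2)
```

```text
offset [0.0023, 0.1904, -0.0004] rot [0.001, 0.002, -0.0054] rows>= 3.0
{'c': [0.523, 0.0058], 'size': [13.1, 9.3], 'yaw': np.float64(-1.332), 'n': 127, 'z': 0.0451} {'c': [0.6313, 0.0233], 'size': [29.5, 9.5], 'yaw': np.float64(-1.429), 'n': 236, 'z': 0.0452}
0.1097047856750105 0.16020341576502092 [0.57715 0.01455]
```

Emit:
jog_arm(commands=[{"offset": [0.001, 0.06, 0], "delta_rot": [0, 0.002, -0.003]}, {"offset": [0.001, 0.11, 0], "delta_rot": [0, 0.002, -0.003]}, {"offset": [0.001, 0.15, 0], "delta_rot": [0, 0.002, -0.003]}, {"offset": [0.001, 0.18, 0], "delta_rot": [0, 0.002, -0.003]}, {"offset": [0.001, 0.189, 0], "delta_rot": [0, 0.002, -0.003]}, {"offset": [0.001, 0.19, 0], "delta_rot": [0, 0.002, -0.003]}, {"offset": [0.001, 0.19, 0], "delta_rot": [0, 0.002, -0.003]}, {"offset": [0.001, 0.19, 0], "delta_rot": [0, 0.002, -0.003]}])

```text
time: 15.75
ee_pos: [0.4073, 0.2306, 0.0099]
eef_rot: [0.686, 0.171, -0.171, -0.686]
wrist_force: [0.4, 0.4, -0.3]
grip_width: 1.004
```

Emit:
jog_arm(commands=[{"offset": [0, 0, 0], "delta_rot": [0, 0, 0]}, {"offset": [0, 0, 0], "delta_rot": [0, 0, 0]}, {"offset": [0, 0, 0], "delta_rot": [0, 0, 0]}, {"offset": [0, 0, 0], "delta_rot": [0, 0, 0]}, {"offset": [0, 0, 0], "delta_rot": [0, 0, 0]}], grip=0.03)

```text
time: 16.38
ee_pos: [0.407, 0.2303, 0.0096]
eef_rot: [0.687, 0.171, -0.171, -0.686]
wrist_force: [-0.1, -0.6, 5.2]
grip_width: 0.693
```

Run:
```python
from h import *
s=read_state(); print(s["time"],s["ee_pos"].round(4),s["grip_width"],s["wrist_force"].round(1))
go([.5774,.0142,0.20],.16+np.pi/2)
```

```text
16.375 [0.407  0.2303 0.0096] 0.6927994325581552 [-0.1 -0.6  5.2]
offset [0.0491, -0.1902, -0.271] rot [0.0012, 0.3282, -0.0003] rows>= 5.4
```

Emit:
jog_arm(commands=[{"offset": [0, -0.02, 0], "delta_rot": [0, 0, 0]}, {"offset": [0, -0.07, 0], "delta_rot": [0, 0, 0]}, {"offset": [0.01, -0.12, -0.04], "delta_rot": [0, 0.05, 0]}, {"offset": [0.049, -0.13, -0.271], "delta_rot": [0, 0.328, 0]}, {"offset": [0.049, -0.13, -0.271], "delta_rot": [0, 0.328, 0]}, {"offset": [0.049, -0.13, -0.271], "delta_rot": [0, 0.328, 0]}, {"offset": [0.049, -0.13, -0.271], "delta_rot": [0, 0.328, 0]}, {"offset": [0.049, -0.13, -0.271], "delta_rot": [0, 0.328, 0]}, {"offset": [0.049, -0.13, -0.271], "delta_rot": [0, 0.328, 0]}, {"offset": [0.049, -0.13, -0.271], "delta_rot": [0, 0.328, 0]}])

```text
time: 17.62
ee_pos: [0.5762, 0.0149, 0.1388]
eef_rot: [0.705, 0.056, -0.058, -0.704]
wrist_force: [-0.4, 0.1, -1.3]
grip_width: 0.693
```

```bash
cat >> h.py <<'E'
ST=np.array([.5774,.0142]); SY=0.160
def held(p,name,zoff):
    """keys of the held tub, seen; prints where tub center is and error to the station in station axes"""
    s=read_state(); c=s["ee_pos"][:2]
    t=tub(p,name,c,.08,zb=s["ee_pos"][2]-zoff)
    return t
E
python3 - <<'E'
from h import *
s=read_state(); print(s["time"],s["ee_pos"].round(4),s["grip_width"],s["wrist_force"].round(1))
p=wrist(); cv2.imwrite("pics/w9.png",p["image"]); np.savez("w9.npz",**p)
held(p,"yellow",.0096)
E
```

```text
17.625 [0.5762 0.0149 0.1388] 0.6926049847997084 [-0.4  0.1 -1.3]
rim {'c': [0.5627, 0.0139], 'size': [92.1, 61.3], 'yaw': np.float64(0.162), 'n': 7054, 'z': 0.1708}
blue None
black {'c': [0.5768, -0.0162], 'size': [26.5, 11.8], 'yaw': np.float64(0.71), 'n': 564, 'z': 0.182}
```

View pics/w9.png

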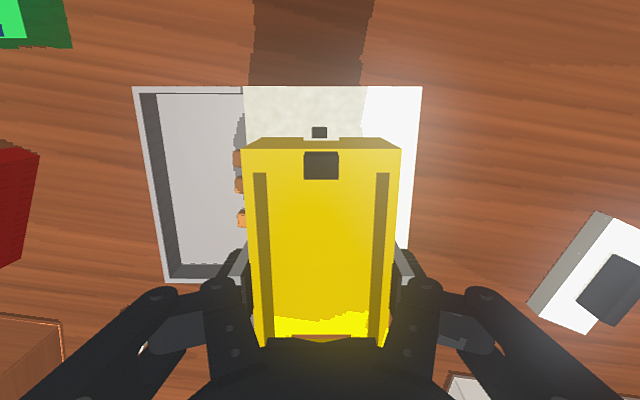

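```bash
cat >> h.py <<'E'
def held(p,zb,toolyaw=None,st=None):
    """held tub: narrow key and far end of rim in world, tub centre from it along the tool x"""
    s=read_state(); Rm=R.from_quat(s["eef_rot"]).as_matrix(); x=Rm[:2,0]; x=x/np.hypot(*x); y=Rm[:2,2]; y/=np.hypot(*y)
    c=s["ee_pos"][:2]; W=cloud(p); a=np.ones(W.shape[:2],bool)
    k=rect(W,a,zb+.048,zb+.058,c-.055*x,.025); print("key",k)
    m=(W[...,2]>zb+.037)&(W[...,2]<zb+.045); P=W[m][:,:2]-c; P=P[np.hypot(*P.T)<.09]
    u=P@x; v=P@y; e=u.min(); sel=(u>-.05)&(u<-.01)
    print("rim end x",round(float(np.percentile(u,.3)),4),"y edges",np.percentile(v[sel],[.5,99.5]).round(4))
    kc=(np.array(k["c"])-c); print("tub centre in tool x,z from key:",round(float(kc@x)+.055,4),round(float(kc@y),4),"toolyaw",round(float(np.arctan2(x[1],x[0])),4))
    return k
E
python3 - <<'E'
from h import *
p=dict(np.load("w9.npz")); held(p,.1388-.0096)
W=cloud(p);a=np.ones(p["depth"].shape,bool); print(rect(W,a,.042,.05,(.5233,.0053),.02))
E
```

```text
key {'c': [0.5227, 0.0068], 'size': [12.1, 8.5], 'yaw': np.float64(-1.42), 'n': 920, 'z': 0.1819}
rim end x -0.0594 y edges [-0.035   0.0362]
tub centre in tool x,z from key: 0.0008 0.0005 toolyaw 0.1619
{'c': [0.5229, 0.0052], 'size': [11.7, 7.7], 'yaw': np.float64(-1.41), 'n': 160, 'z': 0.0456}
```

Run:
```python
from h import *
go([.5766,.0141,0.0446],.16+np.pi/2)
```

```text
offset [0.0003, 0.0944, -0.0008] rot [0.0013, 0.0019, -0.0016] rows>= 1.5
```

Emit:
jog_arm(commands=[{"offset": [0, 0.04, -0.001], "delta_rot": [0.001, 0.002, -0.001]}, {"offset": [0, 0.07, -0.001], "delta_rot": [0.001, 0.002, -0.001]}, {"offset": [0, 0.083, -0.001], "delta_rot": [0.001, 0.002, -0.001]}, {"offset": [0, 0.09, -0.001], "delta_rot": [0.001, 0.002, -0.001]}, {"offset": [0, 0.0935, -0.001], "delta_rot": [0.001, 0.002, -0.001]}, {"offset": [0, 0.0935, -0.001], "delta_rot": [0.001, 0.002, -0.001]}, {"offset": [0, 0.0935, -0.001], "delta_rot": [0.001, 0.002, -0.001]}])

```text
time: 18.55
ee_pos: [0.5776, 0.0128, 0.0463]
eef_rot: [0.705, 0.056, -0.056, -0.705]
wrist_force: [0.2, 0.5, -2.1]
grip_width: 0.699
```

Emit:
jog_arm(commands=[{"offset": [-0.001, 0.001, 0.001], "delta_rot": [0, 0, 0]}, {"offset": [-0.001, 0.002, 0.001], "delta_rot": [0, 0, 0]}, {"offset": [-0.001, 0.0025, 0.001], "delta_rot": [0, 0, 0]}, {"offset": [-0.001, 0.0025, 0.001], "delta_rot": [0, 0, 0]}])

```text
time: 19.05
ee_pos: [0.5761, 0.0137, 0.0446]
eef_rot: [0.705, 0.056, -0.055, -0.705]
wrist_force: [-4.1, 0.6, 8.8]
grip_width: 0.69
```

Emit:
jog_arm(commands=[{"offset": [0, -0.001, 0], "delta_rot": [0, 0, 0]}, {"offset": [0, -0.001, 0], "delta_rot": [0, 0, 0]}, {"offset": [0, -0.001, 0], "delta_rot": [0, 0, 0]}, {"offset": [0, -0.02, 0], "delta_rot": [0, 0, 0]}, {"offset": [0, -0.07, 0], "delta_rot": [0, 0, 0]}, {"offset": [0, -0.13, 0], "delta_rot": [0, 0, 0]}, {"offset": [0, -0.18, 0], "delta_rot": [0, 0, 0]}, {"offset": [0, -0.18, 0], "delta_rot": [0, 0, 0]}, {"offset": [0, -0.18, 0], "delta_rot": [0, 0, 0]}], grip=0.0854)

```text
time: 20.18
ee_pos: [0.5759, 0.0137, 0.2223]
eef_rot: [0.705, 0.056, -0.056, -0.705]
wrist_force: [0.3, 0.3, 0.7]
grip_width: 0.998
```

Run:
```python
from h import *
s=read_state(); print(s["time"],s["ee_pos"].round(4),s["grip_width"],s["wrist_force"].round(1))
p=wrist(); cv2.imwrite("pics/w10.png",p["image"]); np.savez("w10.npz",**p)
t=tub(p,"yellow",ST,.08,zb=.035)
for n,c in dict(red=(.643,-.303),green=(.433,-.258)).items(): print(n); tub(p,n,c,.1)
for d in finder.spot_in("crouton1_mid",p)[:6]: print(np.round(d["point"],3),d["score"])
q=imaging.grab_frame("top"); cv2.imwrite("pics/t10.png",q["image"])
```

```text
20.175 [0.5759 0.0137 0.2223] 0.9981838600040681 [0.3 0.3 0.7]
rim {'c': [0.5768, 0.0148], 'size': [120.3, 59.1], 'yaw': np.float64(0.158), 'n': 1459, 'z': 0.0766}
blue {'c': [0.6306, 0.0235], 'size': [26.6, 7.8], 'yaw': np.float64(-1.387), 'n': 189, 'z': 0.0876}
black {'c': [0.5222, 0.0063], 'size': [10.9, 7.3], 'yaw': np.float64(-1.422), 'n': 101, 'z': 0.0876}
keymid [0.5764, 0.0149]
keydist 0.1098
keyyaw 0.1574
red
rim {'c': [0.6406, -0.2983], 'size': [121.2, 62.3], 'yaw': np.float64(-0.27), 'n': 2064, 'z': 0.0406}
blue {'c': [0.6934, -0.3127], 'size': [29.1, 9.5], 'yaw': np.float64(1.267), 'n': 258, 'z': 0.0517}
black {'c': [0.5876, -0.2832], 'size': [14.5, 8.3], 'yaw': np.float64(1.192), 'n': 110, 'z': 0.052}
keymid [0.6405, -0.298]
keydist 0.1098
keyyaw -0.2719
green
rim {'c': [0.4711, -0.2488], 'size': [62.0, 49.9], 'yaw': np.float64(-1.41), 'n': 749, 'z': 0.0412}
blue {'c': [0.4904, -0.245], 'size': [29.5, 8.4], 'yaw': np.float64(-1.404), 'n': 331, 'z': 0.0521}
black None
```

View pics/w10.png

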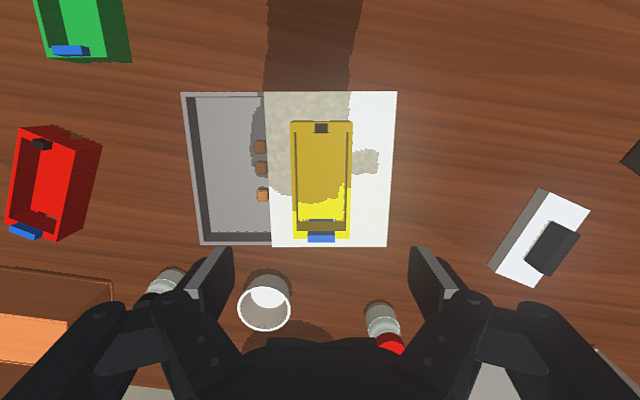

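View pics/t10.png

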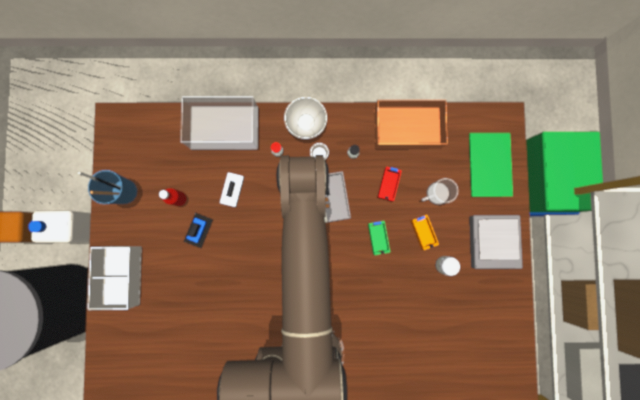

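Run:
```python
from h import *
go([.6405,-.298,0.2],-.272+np.pi/2)
```

```text
offset [0.0155, 0.0211, -0.3181] rot [0.0008, 0.4302, -0.0033] rows>= 5.1
```

Emit:
jog_arm(commands=[{"offset": [0.005, 0.0, -0.06], "delta_rot": [0, 0.1, 0]}, {"offset": [0.015, 0.021, -0.318], "delta_rot": [0.001, 0.43, -0.003]}, {"offset": [0.015, 0.021, -0.318], "delta_rot": [0.001, 0.43, -0.003]}, {"offset": [0.015, 0.021, -0.318], "delta_rot": [0.001, 0.43, -0.003]}, {"offset": [0.015, 0.021, -0.318], "delta_rot": [0.001, 0.43, -0.003]}, {"offset": [0.015, 0.021, -0.318], "delta_rot": [0.001, 0.43, -0.003]}, {"offset": [0.015, 0.021, -0.318], "delta_rot": [0.001, 0.43, -0.003]}, {"offset": [0.015, 0.021, -0.318], "delta_rot": [0.001, 0.43, -0.003]}, {"offset": [0.015, 0.021, -0.318], "delta_rot": [0.001, 0.43, -0.003]}])

```text
time: 21.45
ee_pos: [0.641, -0.2963, 0.2029]
eef_rot: [-0.7, 0.094, -0.096, 0.701]
wrist_force: [0.2, 0.1, 0.3]
grip_width: 0.999
```

Run:
```python
from h import *
s=read_state(); print(s["time"],s["ee_pos"].round(4),s["grip_width"],s["wrist_force"].round(1),s["qpos"].round(2))
p=wrist(); cv2.imwrite("pics/w11.png",p["image"]); np.savez("w11.npz",**p)
t=tub(p,"red",(.6405,-.298))
go(t["keymid"]+[.009],t["keyyaw"]+np.pi/2)
print("green");tub(p,"green",(.433,-.258))
print("orange");tub(p,"orange",(.459,-.435))
```

```text
21.45 [ 0.641  -0.2963  0.2029] 0.9992377154136367 [0.2 0.1 0.3] [-0.43  0.49  0.38  1.46  0.   -0.16]
rim {'c': [0.6407, -0.2985], 'size': [120.1, 60.1], 'yaw': np.float64(-0.272), 'n': 1598, 'z': 0.0414}
blue {'c': [0.6936, -0.3127], 'size': [26.9, 8.4], 'yaw': np.float64(1.291), 'n': 225, 'z': 0.0524}
black {'c': [0.5878, -0.2836], 'size': [9.7, 7.7], 'yaw': np.float64(1.295), 'n': 99, 'z': 0.0526}
keymid [0.6407, -0.2982]
keydist 0.1097
keyyaw -0.2684
offset [-0.0005, 0.1939, -0.0019] rot [-0.001, -0.0016, 0.0034] rows>= 3.1
green
rim {'c': [0.4941, -0.2642], 'size': [9.5, 8.9], 'yaw': np.float64(-1.359), 'n': 59, 'z': 0.0415}
blue {'c': [0.4909, -0.2458], 'size': [27.8, 8.2], 'yaw': np.float64(-1.405), 'n': 281, 'z': 0.0524}
black None
orange
rim {'c': [0.4821, -0.4197], 'size': [66.3, 61.4], 'yaw': np.float64(0.356), 'n': 355, 'z': 0.0399}
blue {'c': [0.5084, -0.4097], 'size': [27.7, 8.4], 'yaw': np.float64(-1.234), 'n': 288, 'z': 0.0524}
black None
```

View pics/w11.png

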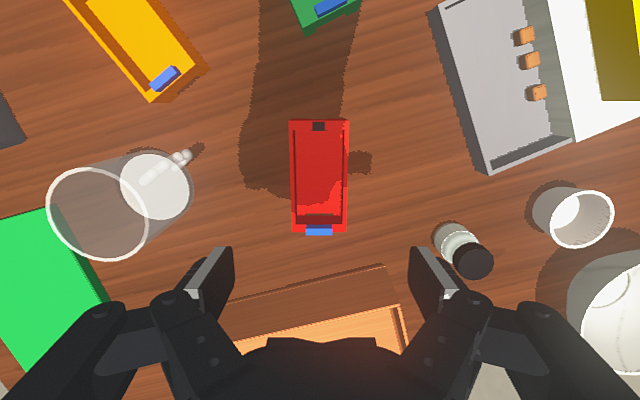

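Emit:
jog_arm(commands=[{"offset": [-0.001, 0.06, -0.001], "delta_rot": [-0.001, -0.001, 0.002]}, {"offset": [-0.001, 0.11, -0.001], "delta_rot": [-0.001, -0.001, 0.002]}, {"offset": [-0.001, 0.15, -0.001], "delta_rot": [-0.001, -0.001, 0.002]}, {"offset": [-0.001, 0.18, -0.001], "delta_rot": [-0.001, -0.001, 0.002]}, {"offset": [-0.001, 0.191, -0.001], "delta_rot": [-0.001, -0.001, 0.002]}, {"offset": [-0.001, 0.192, -0.001], "delta_rot": [-0.001, -0.001, 0.002]}, {"offset": [-0.001, 0.192, -0.001], "delta_rot": [-0.001, -0.001, 0.002]}, {"offset": [-0.001, 0.192, -0.001], "delta_rot": [-0.001, -0.001, 0.002]}])

```text
time: 22.5
ee_pos: [0.6411, -0.299, 0.0119]
eef_rot: [0.701, -0.094, 0.097, -0.7]
wrist_force: [0.3, -0.4, 0.1]
grip_width: 1.0
```

Emit:
jog_arm(commands=[{"offset": [0, 0, 0], "delta_rot": [0, 0, 0]}, {"offset": [0, 0, 0], "delta_rot": [0, 0, 0]}, {"offset": [0, 0, 0], "delta_rot": [0, 0, 0]}, {"offset": [0, 0, 0], "delta_rot": [0, 0, 0]}, {"offset": [0, 0, 0], "delta_rot": [0, 0, 0]}], grip=0.03)

```text
time: 23.12
ee_pos: [0.6406, -0.2988, 0.0111]
eef_rot: [0.701, -0.095, 0.096, -0.7]
wrist_force: [0.5, 0.9, 6.0]
grip_width: 0.69
```

Run:
```python
from h import *
s=read_state(); print(s["time"],s["ee_pos"].round(4),s["grip_width"],s["wrist_force"].round(1))
go([.5766,.0145,0.18],.16+np.pi/2)
```

```text
23.125 [ 0.6406 -0.2988  0.0111] 0.6901282502157121 [0.5 0.9 6. ]
offset [-0.1452, -0.1693, 0.2847] rot [0.0006, -0.4309, 0.0019] rows>= 5.8
```

Emit:
jog_arm(commands=[{"offset": [0, -0.02, 0], "delta_rot": [0, 0, 0]}, {"offset": [0, -0.07, 0], "delta_rot": [0, 0, 0]}, {"offset": [0, -0.13, 0.0], "delta_rot": [0, -0.05, 0]}, {"offset": [-0.145, -0.169, 0.284], "delta_rot": [0, -0.431, 0.002]}, {"offset": [-0.145, -0.169, 0.284], "delta_rot": [0, -0.431, 0.002]}, {"offset": [-0.145, -0.169, 0.284], "delta_rot": [0, -0.431, 0.002]}, {"offset": [-0.145, -0.169, 0.284], "delta_rot": [0, -0.431, 0.002]}, {"offset": [-0.145, -0.169, 0.284], "delta_rot": [0, -0.431, 0.002]}, {"offset": [-0.145, -0.169, 0.284], "delta_rot": [0, -0.431, 0.002]}, {"offset": [-0.145, -0.169, 0.284], "delta_rot": [0, -0.431, 0.002]}, {"offset": [-0.145, -0.169, 0.284], "delta_rot": [0, -0.431, 0.002]}])

```text
time: 24.5
ee_pos: [0.5764, 0.0127, 0.1784]
eef_rot: [0.705, 0.055, -0.057, -0.705]
wrist_force: [-0.5, -0.1, -2.8]
grip_width: 0.689
```

Run:
```python
from h import *
s=read_state(); print(s["time"],s["ee_pos"].round(4),s["grip_width"],s["wrist_force"].round(1))
p=wrist(); cv2.imwrite("pics/w12.png",p["image"]); np.savez("w12.npz",**p)
held(p,s["ee_pos"][2]-.0111)
W=cloud(p);a=np.ones(p["depth"].shape,bool); print("below",rect(W,a,.083,.095,(.5222,.0063),.02))
go([.5766,.0145,0.0881],.16+np.pi/2)
```

```text
24.5 [0.5764 0.0127 0.1784] 0.689303934629859 [-0.5 -0.1 -2.8]
key {'c': [0.5228, 0.0046], 'size': [11.9, 8.5], 'yaw': np.float64(-1.418), 'n': 889, 'z': 0.2201}
rim end x -0.0594 y edges [-0.0348  0.0365]
tub centre in tool x,z from key: 0.0008 0.0007 toolyaw 0.1583
below {'c': [0.5222, 0.0058], 'size': [10.9, 7.7], 'yaw': np.float64(-1.412), 'n': 164, 'z': 0.0877}
offset [0.0007, 0.0903, 0.002] rot [0.0, -0.0017, -0.0024] rows>= 1.4
```

View pics/w12.png

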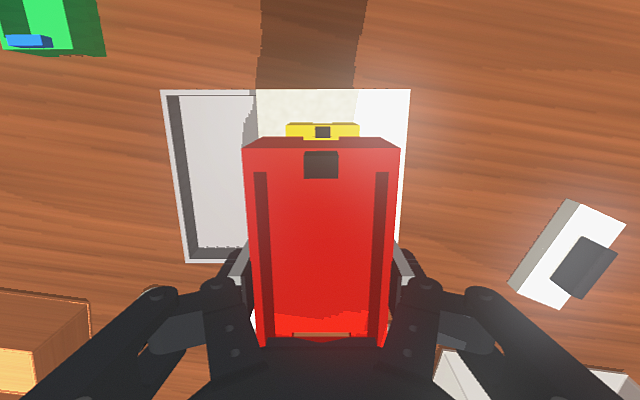

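Emit:
jog_arm(commands=[{"offset": [0, 0.04, 0.001], "delta_rot": [0, -0.001, -0.002]}, {"offset": [0, 0.065, 0.001], "delta_rot": [0, -0.001, -0.002]}, {"offset": [0, 0.075, 0.001], "delta_rot": [0, -0.001, -0.002]}, {"offset": [0, 0.075, 0.001], "delta_rot": [0, -0.001, -0.002]}, {"offset": [0, 0.075, 0.001], "delta_rot": [0, -0.001, -0.002]}])

```text
time: 25.18
ee_pos: [0.5769, 0.0145, 0.1052]
eef_rot: [-0.705, -0.058, 0.056, 0.705]
wrist_force: [-0.6, 0.2, -1.4]
grip_width: 0.695
```

Run:
```python
from h import *
go([.5761,.0144,0.0881],.159+np.pi/2)
```

```text
offset [-0.0008, 0.0171, 0.0] rot [0.0001, 0.0016, 0.0023] rows>= 0.3
```

Emit:
jog_arm(commands=[{"offset": [-0.001, 0.006, 0], "delta_rot": [0, 0, 0]}, {"offset": [-0.001, 0.011, 0], "delta_rot": [0, 0, 0]}, {"offset": [-0.001, 0.014, 0], "delta_rot": [0, 0, 0]}, {"offset": [-0.001, 0.016, 0], "delta_rot": [0, 0, 0]}, {"offset": [-0.001, 0.016, 0], "delta_rot": [0, 0, 0]}, {"offset": [-0.001, 0.016, 0], "delta_rot": [0, 0, 0]}])

```text
time: 25.92
ee_pos: [0.5751, 0.0147, 0.088]
eef_rot: [-0.705, -0.057, 0.057, 0.705]
wrist_force: [0.1, 0.8, -1.9]
grip_width: 0.691
```

Emit:
jog_arm(commands=[{"offset": [0, 0.0007, 0], "delta_rot": [0, 0, 0]}, {"offset": [0, 0.0013, 0], "delta_rot": [0, 0, 0]}, {"offset": [0, 0.0013, 0], "delta_rot": [0, 0, 0]}])

```text
time: 26.3
ee_pos: [0.5752, 0.0148, 0.088]
eef_rot: [-0.705, -0.058, 0.056, 0.705]
wrist_force: [-3.4, -0.1, 6.5]
grip_width: 0.692
```

Contact at the expected height. Release, rise and check.

Emit:
jog_arm(commands=[{"offset": [0, -0.001, 0], "delta_rot": [0, 0, 0]}, {"offset": [0, -0.001, 0], "delta_rot": [0, 0, 0]}, {"offset": [0, -0.001, 0], "delta_rot": [0, 0, 0]}, {"offset": [0, -0.02, 0], "delta_rot": [0, 0, 0]}, {"offset": [0, -0.07, 0], "delta_rot": [0, 0, 0]}, {"offset": [0, -0.13, 0], "delta_rot": [0, 0, 0]}, {"offset": [0, -0.16, 0], "delta_rot": [0, 0, 0]}, {"offset": [0, -0.16, 0], "delta_rot": [0, 0, 0]}, {"offset": [0, -0.16, 0], "delta_rot": [0, 0, 0]}], grip=0.0854)

```text
time: 27.42
ee_pos: [0.5748, 0.0146, 0.2457]
eef_rot: [-0.705, -0.057, 0.057, 0.705]
wrist_force: [0.6, -0.0, 0.4]
grip_width: 1.0
```

Run:
```python
from h import *
s=read_state(); print(s["time"],s["ee_pos"].round(4),s["grip_width"],s["wrist_force"].round(1))
p=wrist(); cv2.imwrite("pics/w13.png",p["image"]); np.savez("w13.npz",**p)
t=tub(p,"red",ST,.08,zb=.077)
go([.4365,-.2545,0.2],.16+np.pi/2)
```

```text
27.425 [0.5748 0.0146 0.2457] 1.0001995032045852 [ 0.6 -0.   0.4]
rim {'c': [0.579, -0.0025], 'size': [119.5, 22.3], 'yaw': np.float64(0.152), 'n': 706, 'z': 0.1187}
blue {'c': [0.6296, 0.0247], 'size': [27.0, 8.5], 'yaw': np.float64(-1.42), 'n': 229, 'z': 0.1297}
black None
offset [-0.1793, 0.0454, -0.2435] rot [-0.0005, 0.0012, -0.0016] rows>= 4.9
```

View pics/w13.png

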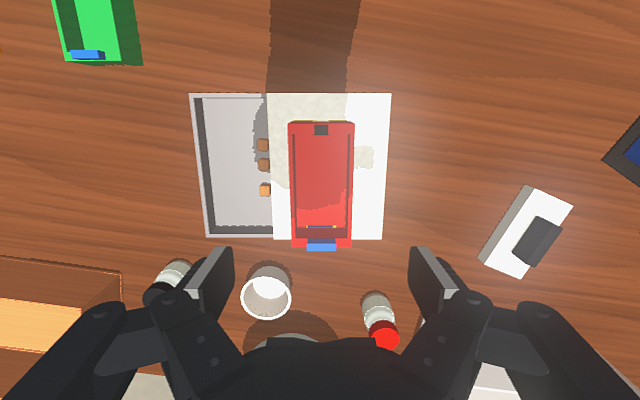

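```bash
cat >> h.py <<'E'
def topkeys(p,zk,c=ST,yaw=SY):
    """both keys by geometry at key-top height zk about c"""
    W=cloud(p); a=np.ones(W.shape[:2],bool); u=np.array([np.cos(yaw),np.sin(yaw)])
    b=rect(W,a,zk-.005,zk+.004,c+.055*u,.024); n=rect(W,a,zk-.005,zk+.004,c-.055*u,.02); print(b,n)
    b=np.array(b["c"]); n=np.array(n["c"]); d=b-n; m=(b+n)/2
    e=m-ST; print("mid",m.round(4),"dist",np.hypot(*d).round(4),"yaw",np.arctan2(d[1],d[0]).round(4),"err st x,y mm",np.round([e@[np.cos(SY),np.sin(SY)]*1000,e@[-np.sin(SY),np.cos(SY)]*1000],1))
    return m
E
python3 - <<'E'
from h import *
p=dict(np.load("w13.npz")); topkeys(p,.13)
p=dict(np.load("w10.npz")); topkeys(p,.088)
W=cloud(p); h=HSV(p); f=(h[...,1]>60)&(h[...,0]<30)&(W[...,2]<.034)&(W[...,2]>.006)&(abs(W[...,0]-.58)<.1)&(abs(W[...,1]+.06)<.06)
k,l,st,ce=cv2.connectedComponentsWithStats(f.astype(np.uint8))
for i in range(1,k):
    if st[i,4]>15: print("cr",ce[i].round(),st[i,4],np.nanmean(W[l==i],0).round(4),np.nanmax(W[l==i][:,2]).round(4))
E
```

```text
{'c': [0.6297, 0.0242], 'size': [27.9, 8.7], 'yaw': np.float64(-1.408), 'n': 285, 'z': 0.1295} {'c': [0.5212, 0.0066], 'size': [11.1, 7.6], 'yaw': np.float64(-1.409), 'n': 140, 'z': 0.1295}
mid [0.5754 0.0154] dist 0.1099 yaw 0.1608 err st x,y mm [-1.7  1.5]
{'c': [0.6306, 0.023], 'size': [27.8, 8.3], 'yaw': np.float64(-1.415), 'n': 243, 'z': 0.0873} {'c': [0.5223, 0.0058], 'size': [11.9, 7.3], 'yaw': np.float64(-1.418), 'n': 126, 'z': 0.0876}
mid [0.5764 0.0144] dist 0.1097 yaw 0.1575 err st x,y mm [-0.9  0.3]
cr [260. 146.] 162 [ 0.5593 -0.0601  0.0167] 0.0337
cr [261. 167.] 153 [ 0.5836 -0.0565  0.0166] 0.0333
cr [262. 194.] 152 [ 0.617  -0.0513  0.016 ] 0.019
```

Emit:
jog_arm(commands=[{"offset": [-0.03, 0.0, -0.05], "delta_rot": [0, 0, 0]}, {"offset": [-0.18, 0.045, -0.243], "delta_rot": [0, 0, -0.002]}, {"offset": [-0.18, 0.045, -0.243], "delta_rot": [0, 0, -0.002]}, {"offset": [-0.18, 0.045, -0.243], "delta_rot": [0, 0, -0.002]}, {"offset": [-0.18, 0.045, -0.243], "delta_rot": [0, 0, -0.002]}, {"offset": [-0.18, 0.045, -0.243], "delta_rot": [0, 0, -0.002]}, {"offset": [-0.18, 0.045, -0.243], "delta_rot": [0, 0, -0.002]}, {"offset": [-0.18, 0.045, -0.243], "delta_rot": [0, 0, -0.002]}, {"offset": [-0.18, 0.045, -0.243], "delta_rot": [0, 0, -0.002]}])

```text
time: 28.6
ee_pos: [0.4371, -0.253, 0.2016]
eef_rot: [-0.705, -0.059, 0.057, 0.705]
wrist_force: [0.6, -0.1, -0.3]
grip_width: 0.997
```

Run:
```python
from h import *
s=read_state(); print(s["time"],s["ee_pos"].round(4),s["grip_width"],s["wrist_force"].round(1),s["qpos"].round(2))
p=wrist(); cv2.imwrite("pics/w14.png",p["image"]); np.savez("w14.npz",**p)
t=tub(p,"green",(.4367,-.2546))
if "keymid" in t: go(t["keymid"]+[.009],t["keyyaw"]+np.pi/2)
print("orange");tub(p,"orange",(.459,-.435))
```

```text
28.6 [ 0.4371 -0.253   0.2016] 0.9973491720238489 [ 0.6 -0.1 -0.3] [-0.53  0.09 -0.15  1.33  0.   -0.69]
rim {'c': [0.4361, -0.2529], 'size': [119.4, 55.6], 'yaw': np.float64(0.166), 'n': 626, 'z': 0.0417}
blue {'c': [0.4901, -0.2459], 'size': [26.7, 8.3], 'yaw': np.float64(-1.413), 'n': 220, 'z': 0.0525}
black {'c': [0.3818, -0.2639], 'size': [11.5, 7.5], 'yaw': np.float64(-1.41), 'n': 108, 'z': 0.0524}
keymid [0.4359, -0.2549]
keydist 0.1098
keyyaw 0.1647
offset [-0.0019, 0.1927, -0.0016] rot [-0.0001, -0.0014, 0.0028] rows>= 3.1
orange
rim {'c': [0.4574, -0.4298], 'size': [103.9, 52.8], 'yaw': np.float64(0.358), 'n': 425, 'z': 0.039}
blue {'c': [0.5079, -0.41], 'size': [28.1, 8.6], 'yaw': np.float64(-1.233), 'n': 208, 'z': 0.0525}
black None
```

View pics/w14.png

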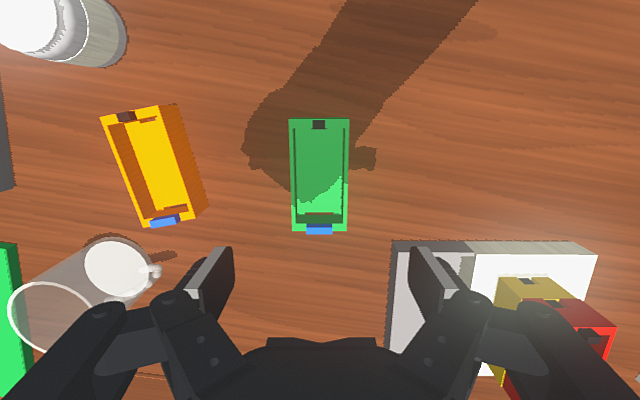

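Emit:
jog_arm(commands=[{"offset": [-0.0015, 0.06, -0.001], "delta_rot": [0, -0.001, 0.002]}, {"offset": [-0.0015, 0.11, -0.001], "delta_rot": [0, -0.001, 0.002]}, {"offset": [-0.0015, 0.15, -0.001], "delta_rot": [0, -0.001, 0.002]}, {"offset": [-0.0015, 0.18, -0.001], "delta_rot": [0, -0.001, 0.002]}, {"offset": [-0.0015, 0.19, -0.001], "delta_rot": [0, -0.001, 0.002]}, {"offset": [-0.0015, 0.192, -0.001], "delta_rot": [0, -0.001, 0.002]}, {"offset": [-0.0015, 0.192, -0.001], "delta_rot": [0, -0.001, 0.002]}, {"offset": [-0.0015, 0.192, -0.001], "delta_rot": [0, -0.001, 0.002]}])

```text
time: 29.65
ee_pos: [0.4364, -0.2557, 0.0108]
eef_rot: [0.705, 0.058, -0.056, -0.704]
wrist_force: [0.2, -0.7, -0.2]
grip_width: 1.004
```

Emit:
jog_arm(commands=[{"offset": [0, 0, 0], "delta_rot": [0, 0, 0]}, {"offset": [0, 0, 0], "delta_rot": [0, 0, 0]}, {"offset": [0, 0, 0], "delta_rot": [0, 0, 0]}, {"offset": [0, 0, 0], "delta_rot": [0, 0, 0]}, {"offset": [0, 0, 0], "delta_rot": [0, 0, 0]}], grip=0.03)

```text
time: 30.28
ee_pos: [0.436, -0.2556, 0.0104]
eef_rot: [0.705, 0.058, -0.057, -0.705]
wrist_force: [-0.3, 0.7, 5.7]
grip_width: 0.692
```

Run:
```python
from h import *
s=read_state(); print(s["time"],s["ee_pos"].round(4),s["grip_width"],s["wrist_force"].round(1))
go([.576,.0142,0.22],.16+np.pi/2)
```

```text
30.275 [ 0.436  -0.2556  0.0104] 0.6922303823623506 [-0.3  0.7  5.7]
offset [0.182, -0.2095, 0.2435] rot [0.0008, 0.0021, 0.0017] rows>= 5.9
```

Emit:
jog_arm(commands=[{"offset": [0, -0.02, 0], "delta_rot": [0, 0, 0]}, {"offset": [0, -0.07, 0], "delta_rot": [0, 0, 0]}, {"offset": [0, -0.13, 0.0], "delta_rot": [0, 0, 0]}, {"offset": [0.01, -0.19, 0.01], "delta_rot": [0, 0, 0]}, {"offset": [0.182, -0.209, 0.242], "delta_rot": [0.001, 0.002, 0.002]}, {"offset": [0.182, -0.209, 0.242], "delta_rot": [0.001, 0.002, 0.002]}, {"offset": [0.182, -0.209, 0.242], "delta_rot": [0.001, 0.002, 0.002]}, {"offset": [0.182, -0.209, 0.242], "delta_rot": [0.001, 0.002, 0.002]}, {"offset": [0.182, -0.209, 0.242], "delta_rot": [0.001, 0.002, 0.002]}, {"offset": [0.182, -0.209, 0.242], "delta_rot": [0.001, 0.002, 0.002]}, {"offset": [0.182, -0.209, 0.242], "delta_rot": [0.001, 0.002, 0.002]}, {"offset": [0.182, -0.209, 0.242], "delta_rot": [0.001, 0.002, 0.002]}])

```text
time: 31.78
ee_pos: [0.5754, 0.0119, 0.2186]
eef_rot: [-0.705, -0.055, 0.057, 0.705]
wrist_force: [0.1, 0.3, -1.4]
grip_width: 0.693
```

Run:
```python
from h import *
s=read_state(); print(s["time"],s["ee_pos"].round(4),s["grip_width"],s["wrist_force"].round(1))
p=wrist(); cv2.imwrite("pics/w15.png",p["image"]); np.savez("w15.npz",**p)
held(p,s["ee_pos"][2]-.0104)
W=cloud(p);a=np.ones(p["depth"].shape,bool); print("below",rect(W,a,.125,.135,(.5212,.0066),.02))
go([.5757,.0147,0.1294],.16+np.pi/2)
```

```text
31.775 [0.5754 0.0119 0.2186] 0.6929501806432039 [ 0.1  0.3 -1.4]
key {'c': [0.5217, 0.0037], 'size': [11.9, 8.4], 'yaw': np.float64(-1.424), 'n': 877, 'z': 0.2609}
rim end x -0.0594 y edges [-0.035   0.0362]
tub centre in tool x,z from key: 0.0007 0.0004 toolyaw 0.1585
below {'c': [0.5214, 0.0064], 'size': [11.6, 8.1], 'yaw': np.float64(-1.413), 'n': 177, 'z': 0.1296}
offset [0.0009, 0.0894, 0.0027] rot [-0.001, -0.0015, -0.0016] rows>= 1.4
```

View pics/w15.png

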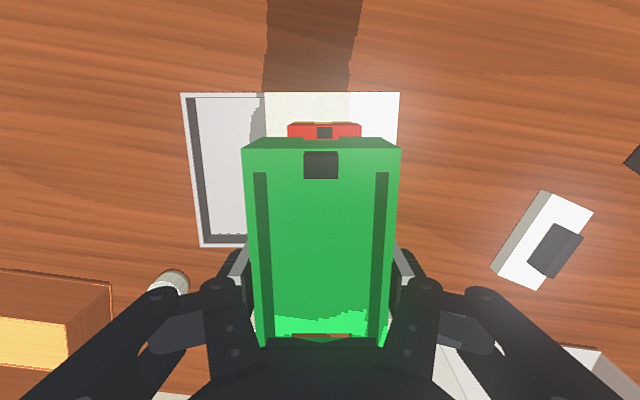

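Emit:
jog_arm(commands=[{"offset": [0.001, 0.04, 0.001], "delta_rot": [0, -0.001, -0.001]}, {"offset": [0.001, 0.065, 0.001], "delta_rot": [0, -0.001, -0.001]}, {"offset": [0.001, 0.073, 0.001], "delta_rot": [0, -0.001, -0.001]}, {"offset": [0.001, 0.073, 0.001], "delta_rot": [0, -0.001, -0.001]}, {"offset": [0.001, 0.073, 0.001], "delta_rot": [0, -0.001, -0.001]}, {"offset": [0.001, 0.073, 0.001], "delta_rot": [0, -0.001, -0.001]}])

```text
time: 32.58
ee_pos: [0.5773, 0.0141, 0.1469]
eef_rot: [-0.704, -0.057, 0.056, 0.705]
wrist_force: [-0.3, 0.0, -1.7]
grip_width: 0.694
```

Run:
```python
from h import *
go([.5755,.0146,0.1294],.16+np.pi/2)
```

```text
offset [-0.0017, 0.0175, 0.0007] rot [-0.0009, 0.0011, 0.0015] rows>= 0.3
```

Emit:
jog_arm(commands=[{"offset": [-0.0015, 0.006, 0.0005], "delta_rot": [0, 0.001, 0.001]}, {"offset": [-0.0015, 0.011, 0.0005], "delta_rot": [0, 0.001, 0.001]}, {"offset": [-0.0015, 0.014, 0.0005], "delta_rot": [0, 0.001, 0.001]}, {"offset": [-0.0015, 0.0165, 0.0005], "delta_rot": [0, 0.001, 0.001]}, {"offset": [-0.0015, 0.0175, 0.0005], "delta_rot": [0, 0.001, 0.001]}, {"offset": [-0.0015, 0.0175, 0.0005], "delta_rot": [0, 0.001, 0.001]}])

```text
time: 33.33
ee_pos: [0.5749, 0.0145, 0.1295]
eef_rot: [-0.705, -0.056, 0.057, 0.705]
wrist_force: [-4.6, 0.1, 6.0]
grip_width: 0.69
```

Emit:
jog_arm(commands=[{"offset": [0, -0.001, 0], "delta_rot": [0, 0, 0]}, {"offset": [0, -0.001, 0], "delta_rot": [0, 0, 0]}, {"offset": [0, -0.001, 0], "delta_rot": [0, 0, 0]}, {"offset": [0, -0.02, 0], "delta_rot": [0, 0, 0]}, {"offset": [0, -0.07, 0], "delta_rot": [0, 0, 0]}, {"offset": [0, -0.12, 0], "delta_rot": [0, 0, 0]}, {"offset": [0, -0.15, 0], "delta_rot": [0, 0, 0]}, {"offset": [0, -0.15, 0], "delta_rot": [0, 0, 0]}, {"offset": [0, -0.15, 0], "delta_rot": [0, 0, 0]}], grip=0.0854)

```text
time: 34.45
ee_pos: [0.5752, 0.0143, 0.2771]
eef_rot: [-0.704, -0.056, 0.058, 0.705]
wrist_force: [0.3, -0.6, -0.3]
grip_width: 0.998
```

Run:
```python
from h import *
s=read_state(); print(s["time"],s["ee_pos"].round(4),s["grip_width"],s["wrist_force"].round(1))
p=wrist(); cv2.imwrite("pics/w16.png",p["image"]); np.savez("w16.npz",**p)
t=tub(p,"green",ST,.08,zb=.119); topkeys(p,.172)
go([.4565,-.429,0.2],.345+np.pi/2)
```

```text
34.45 [0.5752 0.0143 0.2771] 0.9979959771283347 [ 0.3 -0.6 -0.3]
rim {'c': [0.6238, 0.0013], 'size': [27.3, 13.6], 'yaw': np.float64(0.131), 'n': 108, 'z': 0.1606}
blue {'c': [0.6295, 0.0238], 'size': [27.0, 8.7], 'yaw': np.float64(-1.4), 'n': 235, 'z': 0.1717}
black None
{'c': [0.6293, 0.0238], 'size': [27.2, 8.9], 'yaw': np.float64(-1.389), 'n': 299, 'z': 0.1715} {'c': [0.5213, 0.006], 'size': [11.5, 7.4], 'yaw': np.float64(-1.41), 'n': 139, 'z': 0.1717}
mid [0.5753 0.0149] dist 0.1095 yaw 0.1633 err st x,y mm [-2.  1.]
offset [-0.1873, 0.0767, -0.4188] rot [-0.0018, -0.1848, -0.0035] rows>= 7.4
```

View pics/w16.png

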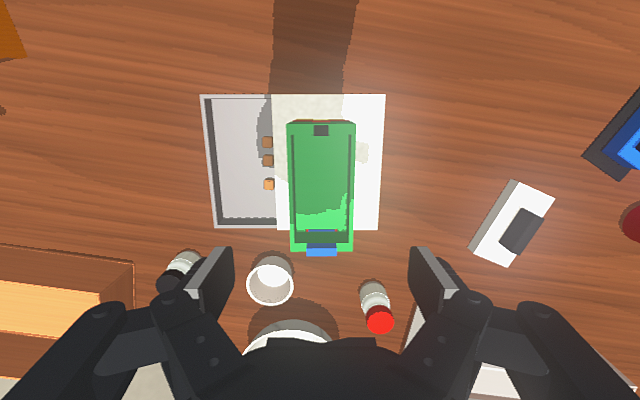

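Emit:
jog_arm(commands=[{"offset": [-0.03, 0.0, -0.055], "delta_rot": [0, 0, 0]}, {"offset": [-0.06, 0.0, -0.11], "delta_rot": [0, 0, 0]}, {"offset": [-0.187, 0.076, -0.419], "delta_rot": [-0.002, -0.185, -0.003]}, {"offset": [-0.187, 0.076, -0.419], "delta_rot": [-0.002, -0.185, -0.003]}, {"offset": [-0.187, 0.076, -0.419], "delta_rot": [-0.002, -0.185, -0.003]}, {"offset": [-0.187, 0.076, -0.419], "delta_rot": [-0.002, -0.185, -0.003]}, {"offset": [-0.187, 0.076, -0.419], "delta_rot": [-0.002, -0.185, -0.003]}, {"offset": [-0.187, 0.076, -0.419], "delta_rot": [-0.002, -0.185, -0.003]}, {"offset": [-0.187, 0.076, -0.419], "delta_rot": [-0.002, -0.185, -0.003]}, {"offset": [-0.187, 0.076, -0.419], "delta_rot": [-0.002, -0.185, -0.003]}, {"offset": [-0.187, 0.076, -0.419], "delta_rot": [-0.002, -0.185, -0.003]}, {"offset": [-0.187, 0.076, -0.419], "delta_rot": [-0.002, -0.185, -0.003]}])

```text
time: 36.0
ee_pos: [0.4579, -0.4281, 0.2025]
eef_rot: [0.697, 0.123, -0.121, -0.696]
wrist_force: [0.2, -0.0, 0.4]
grip_width: 1.004
```

Run:
```python
from h import *
s=read_state(); print(s["time"],s["ee_pos"].round(4),s["grip_width"],s["wrist_force"].round(1),s["qpos"].round(2))
p=wrist(); cv2.imwrite("pics/w17.png",p["image"]); np.savez("w17.npz",**p)
t=tub(p,"orange",(.456,-.428))
if "keymid" in t: go(t["keymid"]+[.009],t["keyyaw"]+np.pi/2)
```

```text
36.0 [ 0.4579 -0.4281  0.2025] 1.0037499572335142 [ 0.2 -0.   0.4] [-0.75  0.32  0.14  1.39  0.   -1.1 ]
rim {'c': [0.4562, -0.4294], 'size': [118.7, 60.1], 'yaw': np.float64(0.348), 'n': 1247, 'z': 0.0415}
blue {'c': [0.5077, -0.4108], 'size': [26.9, 8.2], 'yaw': np.float64(-1.226), 'n': 183, 'z': 0.0526}
black {'c': [0.4048, -0.4478], 'size': [10.6, 6.7], 'yaw': np.float64(-1.23), 'n': 91, 'z': 0.0525}
keymid [0.4562, -0.4293]
keydist 0.1093
keyyaw 0.3452
offset [-0.0024, 0.1935, -0.0001] rot [0.0015, 0.0014, 0.0021] rows>= 3.1
```

View pics/w17.png

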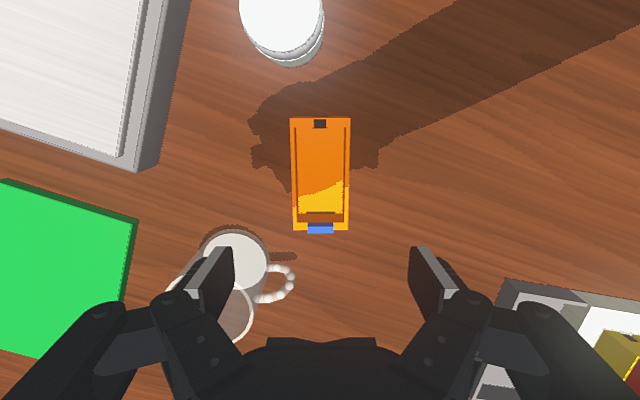

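Emit:
jog_arm(commands=[{"offset": [-0.001, 0.06, 0], "delta_rot": [0.001, 0.001, 0.001]}, {"offset": [-0.002, 0.11, 0], "delta_rot": [0.001, 0.001, 0.001]}, {"offset": [-0.002, 0.15, 0], "delta_rot": [0.001, 0.001, 0.001]}, {"offset": [-0.002, 0.18, 0], "delta_rot": [0.001, 0.001, 0.001]}, {"offset": [-0.002, 0.19, 0], "delta_rot": [0.001, 0.001, 0.001]}, {"offset": [-0.002, 0.192, 0], "delta_rot": [0.001, 0.001, 0.001]}, {"offset": [-0.002, 0.192, 0], "delta_rot": [0.001, 0.001, 0.001]}, {"offset": [-0.002, 0.192, 0], "delta_rot": [0.001, 0.001, 0.001]}])

```text
time: 37.05
ee_pos: [0.4566, -0.4305, 0.0115]
eef_rot: [0.697, 0.122, -0.12, -0.696]
wrist_force: [-1.0, -0.3, 0.7]
grip_width: 1.004
```

Emit:
jog_arm(commands=[{"offset": [0, 0, 0], "delta_rot": [0, 0, 0]}, {"offset": [0, 0, 0], "delta_rot": [0, 0, 0]}, {"offset": [0, 0, 0], "delta_rot": [0, 0, 0]}, {"offset": [0, 0, 0], "delta_rot": [0, 0, 0]}, {"offset": [0, 0, 0], "delta_rot": [0, 0, 0]}], grip=0.03)

```text
time: 37.67
ee_pos: [0.4563, -0.4303, 0.0109]
eef_rot: [0.697, 0.122, -0.121, -0.696]
wrist_force: [-1.4, 0.3, 5.2]
grip_width: 0.691
```

Run:
```python
from h import *
s=read_state(); print(s["time"],s["ee_pos"].round(4),s["grip_width"],s["wrist_force"].round(1))
go([.5755,.0142,0.265],.16+np.pi/2)
```

```text
37.675 [ 0.4563 -0.4303  0.0109] 0.6906911248809416 [-1.4  0.3  5.2]
offset [0.2625, -0.2542, 0.3779] rot [0.0011, 0.1842, 0.0014] rows>= 8.4
```

Emit:
jog_arm(commands=[{"offset": [0, -0.02, 0], "delta_rot": [0, 0, 0]}, {"offset": [0, -0.07, 0], "delta_rot": [0, 0, 0]}, {"offset": [0, -0.13, 0.0], "delta_rot": [0, 0, 0]}, {"offset": [0.0, -0.19, 0.01], "delta_rot": [0, 0, 0]}, {"offset": [0.03, -0.245, 0.05], "delta_rot": [0, 0, 0]}, {"offset": [0.262, -0.254, 0.378], "delta_rot": [0.001, 0.184, 0.001]}, {"offset": [0.262, -0.254, 0.378], "delta_rot": [0.001, 0.184, 0.001]}, {"offset": [0.262, -0.254, 0.378], "delta_rot": [0.001, 0.184, 0.001]}, {"offset": [0.262, -0.254, 0.378], "delta_rot": [0.001, 0.184, 0.001]}, {"offset": [0.262, -0.254, 0.378], "delta_rot": [0.001, 0.184, 0.001]}, {"offset": [0.262, -0.254, 0.378], "delta_rot": [0.001, 0.184, 0.001]}, {"offset": [0.262, -0.254, 0.378], "delta_rot": [0.001, 0.184, 0.001]}, {"offset": [0.262, -0.254, 0.378], "delta_rot": [0.001, 0.184, 0.001]}, {"offset": [0.262, -0.254, 0.378], "delta_rot": [0.001, 0.184, 0.001]}, {"offset": [0.262, -0.254, 0.378], "delta_rot": [0.001, 0.184, 0.001]}])

```text
time: 39.55
ee_pos: [0.5745, 0.0132, 0.2641]
eef_rot: [-0.705, -0.056, 0.056, 0.705]
wrist_force: [0.2, -0.6, -1.2]
grip_width: 0.688
```

Run:
```python
from h import *
s=read_state(); print(s["time"],s["ee_pos"].round(4),s["grip_width"],s["wrist_force"].round(1))
p=wrist(); cv2.imwrite("pics/w18.png",p["image"]); np.savez("w18.npz",**p)
held(p,s["ee_pos"][2]-.0109)
W=cloud(p);a=np.ones(p["depth"].shape,bool); print("below",rect(W,a,.167,.177,(.5212,.0062),.02))
go([.5755,.0145,0.1719],.16+np.pi/2)
```

```text
39.55 [0.5745 0.0132 0.2641] 0.6878431875959481 [ 0.2 -0.6 -1.2]
key {'c': [0.5206, 0.0049], 'size': [12.0, 8.2], 'yaw': np.float64(-1.39), 'n': 872, 'z': 0.3059}
rim end x -0.0596 y edges [-0.035   0.0361]
tub centre in tool x,z from key: 0.0004 0.0003 toolyaw 0.1585
below {'c': [0.5241, 0.0111], 'size': [11.0, 2.5], 'yaw': np.float64(-1.414), 'n': 60, 'z': 0.1714}
offset [0.0012, 0.0923, 0.001] rot [-0.0011, -0.0015, -0.0008] rows>= 1.5
```

View pics/w18.png

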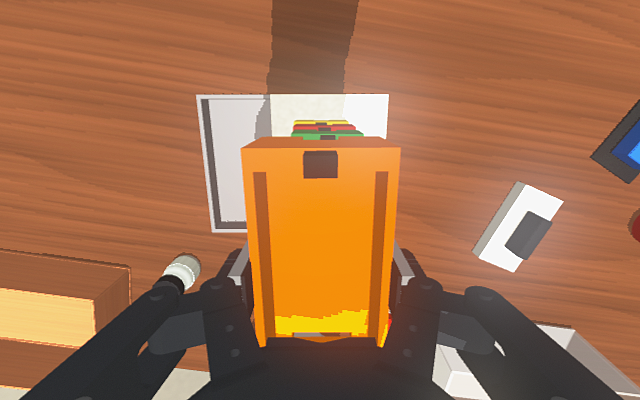

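Run:
```python
from h import *
p=dict(np.load("w18.npz")); cv2.imwrite("pics/z18.png",cv2.resize(p["image"][100:160,260:390],(780,360),interpolation=cv2.INTER_NEAREST))
q=imaging.grab_frame("scene"); cv2.imwrite("pics/s18.png",cv2.resize(q["image"][120:300,220:420],(800,600)))
W=cloud(p)
for v in range(118,142,2): print(v,[f"{W[v,u,0]:.3f},{W[v,u,1]:.3f},{W[v,u,2]:.3f}" for u in (290,295,300,310,320,328,340,350,358,364)])
```

```text
118 ['0.522,-0.032,0.034', '0.521,-0.026,0.034', '0.520,-0.020,0.035', '0.518,-0.008,0.035', '0.516,0.004,0.034', '0.515,0.014,0.035', '0.512,0.028,0.034', '0.510,0.040,0.034', '0.509,0.050,0.035', '0.508,0.057,0.036']
120 ['0.524,-0.031,0.035', '0.522,-0.024,0.055', '0.521,-0.018,0.053', '0.519,-0.007,0.053', '0.518,0.004,0.054', '0.516,0.014,0.053', '0.514,0.027,0.052', '0.513,0.041,0.034', '0.511,0.050,0.034', '0.510,0.057,0.034']
122 ['0.527,-0.031,0.035', '0.523,-0.022,0.076', '0.522,-0.017,0.077', '0.520,-0.006,0.077', '0.519,0.005,0.077', '0.517,0.013,0.076', '0.515,0.026,0.078', '0.515,0.041,0.034', '0.514,0.051,0.034', '0.512,0.058,0.035']
124 ['0.529,-0.031,0.034', '0.524,-0.021,0.089', '0.523,-0.016,0.089', '0.521,-0.005,0.090', '0.520,0.005,0.088', '0.519,0.013,0.077', '0.517,0.025,0.088', '0.515,0.036,0.089', '0.516,0.051,0.035', '0.515,0.058,0.035']
126 ['0.531,-0.030,0.035', '0.524,-0.018,0.119', '0.523,-0.014,0.118', '0.521,-0.004,0.119', '0.520,0.005,0.120', '0.519,0.012,0.119', '0.517,0.023,0.120', '0.515,0.033,0.118', '0.518,0.051,0.035', '0.517,0.059,0.034']
128 [
[... 827 characters left out ...]
, '0.518,0.036,0.161', '0.526,0.061,0.034']
136 ['0.529,-0.019,0.160', '0.518,-0.008,0.252', '0.517,-0.006,0.252', '0.526,-0.002,0.161', '0.524,0.005,0.171', '0.523,0.012,0.171', '0.514,0.014,0.255', '0.513,0.019,0.254', '0.513,0.023,0.255', '0.512,0.026,0.256']
138 ['0.518,-0.010,0.262', '0.518,-0.008,0.262', '0.517,-0.005,0.263', '0.528,-0.002,0.161', '0.526,0.006,0.170', '0.524,0.012,0.172', '0.514,0.014,0.263', '0.513,0.018,0.264', '0.513,0.022,0.265', '0.512,0.025,0.264']
140 ['0.518,-0.009,0.271', '0.518,-0.007,0.271', '0.517,-0.005,0.270', '0.516,-0.000,0.271', '0.516,0.004,0.271', '0.515,0.008,0.271', '0.514,0.013,0.271', '0.514,0.018,0.272', '0.513,0.021,0.272', '0.513,0.024,0.272']
```

View pics/z18.png

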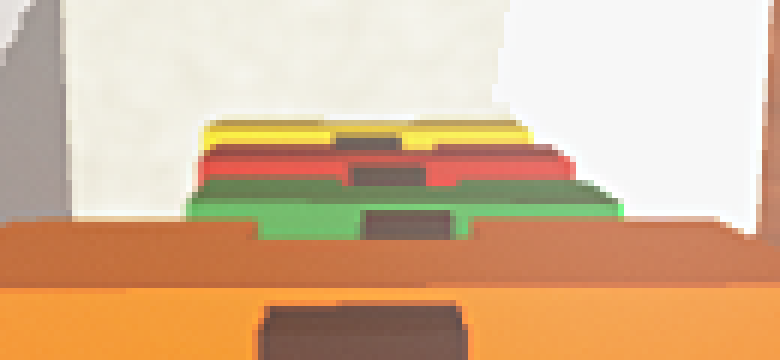

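View pics/s18.png

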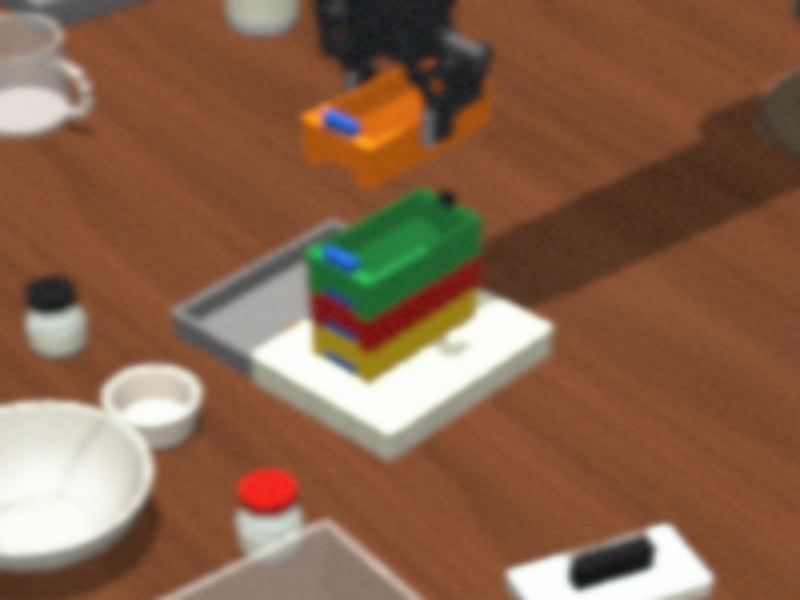

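Run:
```python
from h import *
def stc(P): 
    e=P-ST; return np.stack([e@[np.cos(SY),np.sin(SY)],e@[-np.sin(SY),np.cos(SY)]],-1)
for f in ("w13","w16","w18","w15","w12"):
    p=dict(np.load(f+".npz")); W=cloud(p)
    m=(W[...,2]>.030)&(W[...,2]<.040); S=stc(W[...,:2])
    b=m&(abs(S[...,0])<.1)&(S[...,1]>-.065)&(S[...,1]<.1)&(S[...,0]<-.07)
    s=S[b]; print(f,"x min",np.percentile(s[:,0],.5).round(4),"y",np.percentile(s[:,1],[.3,99.7]).round(4), "expect -.09, -.06,.08")
    for zr in (.077,.119,.161):
        mm=(W[...,2]>zr-.003)&(W[...,2]<zr+.003)&(abs(S[...,1])<.045)&(S[...,0]<-.05)&(S[...,0]>-.07)
        s=S[mm]
        if len(s)>30: print("   rim",zr,"xmin",np.percentile(s[:,0],1).round(4),"y",np.percentile(s[:,1],[1,99]).round(4),"mid",np.percentile(s[:,1],[1,99]).mean().round(4),len(s))
```

```text
w13 x min -0.0896 y [-0.0596  0.0796] expect -.09, -.06,.08
   rim 0.119 xmin -0.0615 y [-0.0283  0.0312] mid 0.0015 638
w16 x min -0.0897 y [-0.0598  0.0798] expect -.09, -.06,.08
   rim 0.119 xmin -0.0618 y [-0.0273  0.0281] mid 0.0004 36
   rim 0.161 xmin -0.0613 y [-0.0282  0.0307] mid 0.0013 657
w18 x min -0.0897 y [-0.0599  0.0795] expect -.09, -.06,.08
   rim 0.077 xmin -0.0607 y [-0.0293  0.0301] mid 0.0004 161
   rim 0.119 xmin -0.0583 y [-0.0266  0.033 ] mid 0.0032 238
   rim 0.161 xmin -0.0557 y [-0.0244  0.034 ] mid 0.0048 266
w15 x min -0.0898 y [-0.0597  0.0797] expect -.09, -.06,.08
   rim 0.119 xmin -0.0616 y [-0.0279  0.0312] mid 0.0017 723
w12 x min -0.0898 y [-0.0599  0.0797] expect -.09, -.06,.08
   rim 0.077 xmin -0.0605 y [-0.0292  0.0302] mid 0.0005 727
```

The picture shows the green and red tubs shifted. Green is at about station (+3.6, +4.5) mm and red at about half that, while their heights are unchanged. A knock has pushed them within the key play, but both are still seated. I'll lower the orange tub over green where it is now, then ease green back with it.

Run:
```python
from h import *
go([.5790,.0175,0.190],.16+np.pi/2)
```

```text
offset [0.005, 0.0743, 0.0035] rot [-0.001, -0.0015, -0.0005] rows>= 1.2
```

Emit:
jog_arm(commands=[{"offset": [0.0045, 0.03, 0.0035], "delta_rot": [-0.001, -0.001, 0]}, {"offset": [0.0045, 0.06, 0.0035], "delta_rot": [-0.001, -0.001, 0]}, {"offset": [0.0045, 0.073, 0.0035], "delta_rot": [-0.001, -0.001, 0]}, {"offset": [0.0045, 0.073, 0.0035], "delta_rot": [-0.001, -0.001, 0]}, {"offset": [0.0045, 0.073, 0.0035], "delta_rot": [-0.001, -0.001, 0]}, {"offset": [0.0045, 0.073, 0.0035], "delta_rot": [-0.001, -0.001, 0]}])

```text
time: 40.4
ee_pos: [0.5793, 0.0185, 0.1925]
eef_rot: [0.705, 0.057, -0.056, -0.705]
wrist_force: [0.2, 0.4, -1.5]
grip_width: 0.691
```

Run:
```python
from h import *
p=wrist(); cv2.imwrite("pics/w19.png",cv2.resize(p["image"][80:180,230:420],(760,400),interpolation=cv2.INTER_NEAREST)); np.savez("w19.npz",**p)
W=cloud(p); e=W[...,:2]-ST; S=np.stack([e@[np.cos(SY),np.sin(SY)],e@[-np.sin(SY),np.cos(SY)]],-1)
s=read_state(); print(s["ee_pos"].round(4)); held(p,s["ee_pos"][2]-.0109)
for zr in (.077,.119,.161,s["ee_pos"][2]-.0109+.042):
    mm=(W[...,2]>zr-.003)&(W[...,2]<zr+.003)&(abs(S[...,1])<.045)&(S[...,0]<-.05)&(S[...,0]>-.07)
    q=S[mm]
    if len(q)>20: print("   rim",zr,"xmin",np.percentile(q[:,0],1).round(4),"y",np.percentile(q[:,1],[1,99]).round(4),"mid",np.percentile(q[:,1],[1,99]).mean().round(4),len(q))
go([.5790,.0175,0.1719],.16+np.pi/2)
```

```text
[0.5792 0.0186 0.1923]
key {'c': [0.5254, 0.0101], 'size': [12.0, 8.3], 'yaw': np.float64(-1.401), 'n': 868, 'z': 0.2341}
rim end x -0.0596 y edges [-0.035   0.0359]
tub centre in tool x,z from key: 0.0005 0.0003 toolyaw 0.1612
   rim 0.077 xmin -0.0603 y [-0.0287  0.0302] mid 0.0007 193
   rim 0.119 xmin -0.0582 y [-0.0262  0.0327] mid 0.0032 363
   rim 0.161 xmin -0.0557 y [-0.024   0.0339] mid 0.005 230
   rim 0.22341701534624103 xmin -0.0571 y [-0.0253  0.0336] mid 0.0042 2551
offset [-0.0004, 0.0204, -0.001] rot [0.0001, 0.0012, 0.0013] rows>= 0.3
```

View pics/w19.png

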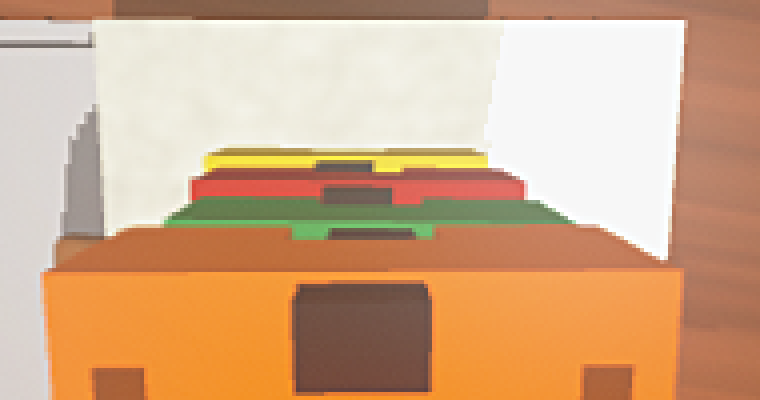

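Emit:
jog_arm(commands=[{"offset": [0, 0.006, 0], "delta_rot": [0, 0, 0]}, {"offset": [0, 0.011, 0], "delta_rot": [0, 0, 0]}, {"offset": [0, 0.015, 0], "delta_rot": [0, 0, 0]}, {"offset": [0, 0.0175, 0], "delta_rot": [0, 0, 0]}, {"offset": [0, 0.019, 0], "delta_rot": [0, 0, 0]}, {"offset": [0, 0.0195, 0], "delta_rot": [0, 0, 0]}, {"offset": [0, 0.0195, 0], "delta_rot": [0, 0, 0]}])

```text
time: 41.32
ee_pos: [0.5787, 0.0186, 0.172]
eef_rot: [-0.705, -0.057, 0.057, 0.705]
wrist_force: [-0.5, 0.3, -0.5]
grip_width: 0.687
```

Emit:
jog_arm(commands=[{"offset": [-0.001, 0, -0.001], "delta_rot": [0, 0, 0]}, {"offset": [-0.002, 0, -0.002], "delta_rot": [0, 0, 0]}, {"offset": [-0.003, 0, -0.003], "delta_rot": [0, 0, 0]}, {"offset": [-0.004, 0, -0.004], "delta_rot": [0, 0, 0]}, {"offset": [-0.0045, 0, -0.005], "delta_rot": [0, 0, 0]}, {"offset": [-0.0045, 0, -0.0055], "delta_rot": [0, 0, 0]}, {"offset": [-0.0045, 0, -0.0055], "delta_rot": [0, 0, 0]}, {"offset": [-0.0045, 0, -0.0055], "delta_rot": [0, 0, 0]}])

```text
time: 42.32
ee_pos: [0.5751, 0.0127, 0.1719]
eef_rot: [-0.705, -0.057, 0.057, 0.705]
wrist_force: [0.4, 3.3, 1.6]
grip_width: 0.694
```

```bash
cat >> h.py <<'E'
def rims(p,zs):
    W=cloud(p); e=W[...,:2]-ST; S=np.stack([e@[np.cos(SY),np.sin(SY)],e@[-np.sin(SY),np.cos(SY)]],-1)
    for zr in zs:
        mm=(W[...,2]>zr-.003)&(W[...,2]<zr+.003)&(abs(S[...,1])<.045)&(S[...,0]<-.05)&(S[...,0]>-.07)
        q=S[mm]
        if len(q)>15: print("   rim",zr,"cx mm",(1000*np.percentile(q[:,0],1)+59.4).round(1),"cy mm",(1000*np.percentile(q[:,1],[1,99]).mean()-.4).round(1),len(q),"z",np.median(W[mm][:,2]).round(4))
E
python3 - <<'E'
from h import *
p=wrist(); cv2.imwrite("pics/w20.png",cv2.resize(p["image"][80:180,230:420],(760,400),interpolation=cv2.INTER_NEAREST)); np.savez("w20.npz",**p)
s=read_state(); print(s["ee_pos"].round(4),s["wrist_force"].round(1),s["grip_width"])
rims(p,(.077,.119,.161,.203))
E
```

```text
[0.5751 0.0126 0.172 ] [0.9 2.9 2.4] 0.693833194140744
   rim 0.077 cx mm -1.0 cy mm 0.7 259 z 0.0768
   rim 0.119 cx mm 0.2 cy mm 11.2 87 z 0.1191
   rim 0.161 cx mm -2.8 cy mm -1.1 51 z 0.1624
   rim 0.203 cx mm -2.7 cy mm -1.3 3374 z 0.2026
```

View pics/w20.png

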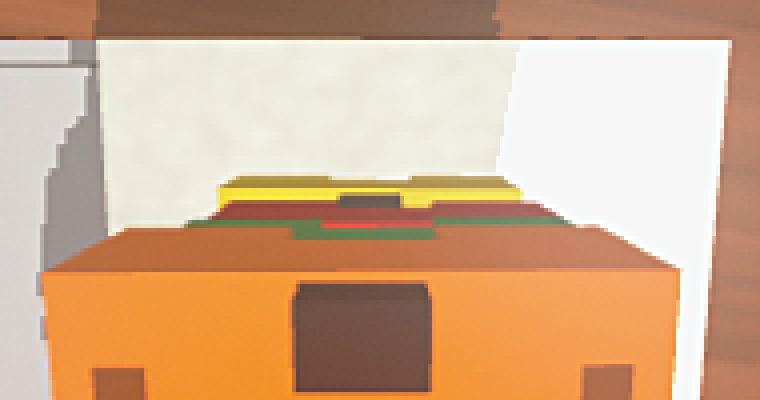

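Emit:
jog_arm(commands=[{"offset": [0.001, 0, 0.0005], "delta_rot": [0, 0, 0]}, {"offset": [0.0015, 0, 0.001], "delta_rot": [0, 0, 0]}, {"offset": [0.0015, 0, 0.001], "delta_rot": [0, 0, 0]}])

```text
time: 42.75
ee_pos: [0.5756, 0.0129, 0.172]
eef_rot: [0.705, 0.056, -0.057, -0.704]
wrist_force: [-3.9, -1.9, 5.3]
grip_width: 0.691
```

Emit:
jog_arm(commands=[{"offset": [0, 0, 0], "delta_rot": [0, 0, 0]}, {"offset": [0, 0, 0], "delta_rot": [0, 0, 0]}, {"offset": [0, 0, 0], "delta_rot": [0, 0, 0]}, {"offset": [0, -0.02, 0], "delta_rot": [0, 0, 0]}, {"offset": [0, -0.07, 0], "delta_rot": [0, 0, 0]}, {"offset": [0.02, -0.13, 0], "delta_rot": [0, 0, 0]}, {"offset": [0.08, -0.13, 0], "delta_rot": [0, 0, 0]}, {"offset": [0.11, -0.13, 0], "delta_rot": [0, 0, 0]}, {"offset": [0.11, -0.13, 0], "delta_rot": [0, 0, 0]}, {"offset": [0.11, -0.13, 0], "delta_rot": [0, 0, 0]}], grip=0.0854)

```text
time: 44.0
ee_pos: [0.6846, 0.0313, 0.3014]
eef_rot: [-0.705, -0.056, 0.057, 0.705]
wrist_force: [0.5, 0.3, 0.1]
grip_width: 0.998
```

Run:
```python
from h import *
s=read_state(); print(s["time"],s["ee_pos"].round(4),s["wrist_force"].round(1),s["grip_width"])
p=wrist(); cv2.imwrite("pics/w21.png",p["image"]); np.savez("w21.npz",**p)
rims(p,(.077,.119,.161,.203))
try: topkeys(p,.214)
except Exception as e: print(e)
```

```text
44.0 [0.6846 0.0313 0.3014] [0.5 0.3 0.1] 0.9978955692625722
{'c': [0.6303, 0.0227], 'size': [27.7, 8.2], 'yaw': np.float64(-1.412), 'n': 422, 'z': 0.2136} None
'NoneType' object is not subscriptable
```

View pics/w21.png

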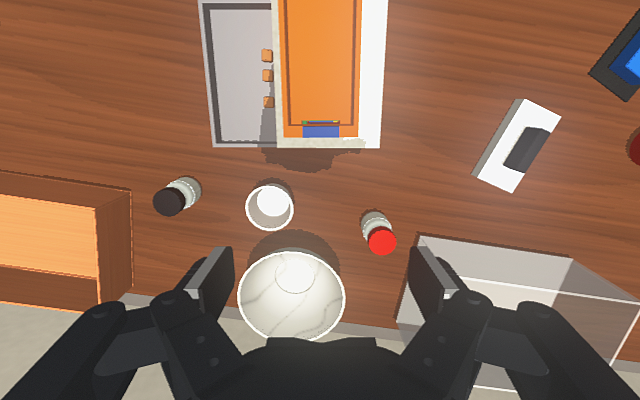

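Emit:
jog_arm(commands=[{"offset": [-0.06, -0.02, 0], "delta_rot": [0, 0, 0]}, {"offset": [-0.12, -0.02, 0], "delta_rot": [0, 0, 0]}, {"offset": [-0.18, -0.02, 0], "delta_rot": [0, 0, 0]}, {"offset": [-0.2, -0.02, 0], "delta_rot": [0, 0, 0]}, {"offset": [-0.2, -0.02, 0], "delta_rot": [0, 0, 0]}, {"offset": [-0.2, -0.02, 0], "delta_rot": [0, 0, 0]}])

```text
time: 44.8
ee_pos: [0.4878, -0.0008, 0.3222]
eef_rot: [-0.705, -0.057, 0.057, 0.705]
wrist_force: [0.3, -0.4, -0.3]
grip_width: 0.999
```

Run:
```python
from h import *
s=read_state(); print(s["time"],s["ee_pos"].round(4),s["wrist_force"].round(1),s["grip_width"])
p=wrist(); cv2.imwrite("pics/w22.png",p["image"]); np.savez("w22.npz",**p)
rims(p,(.077,.119,.161,.203))
try: topkeys(p,.214)
except Exception as e: print(e)
# end faces: station x of the -x faces by height
W=cloud(p); e=W[...,:2]-ST; S=np.stack([e@[np.cos(SY),np.sin(SY)],e@[-np.sin(SY),np.cos(SY)]],-1)
for n,z in zip("yrgo",(.035,.077,.119,.161)):
    m=(W[...,2]>z+.017)&(W[...,2]<z+.039)&(S[...,0]>-.075)&(S[...,0]<-.045)&(abs(S[...,1])<.045)
    q=S[m]; 
    if len(q)>20: print(n,len(q),"cx",(np.median(q[:,0])*1000+60).round(1),"cy",(1000*np.percentile(q[:,1],[1,99]).mean()).round(1))
```

```text
44.8 [ 0.4878 -0.0008  0.3222] [ 0.3 -0.4 -0.3] 0.9993124129265286
   rim 0.077 cx mm -1.7 cy mm -0.3 140 z 0.0764
   rim 0.119 cx mm 0.0 cy mm 2.7 75 z 0.1191
   rim 0.161 cx mm -2.3 cy mm 0.4 87 z 0.161
   rim 0.203 cx mm -2.4 cy mm -1.2 562 z 0.2025
{'c': [0.6301, 0.0223], 'size': [27.0, 9.5], 'yaw': np.float64(-1.43), 'n': 266, 'z': 0.2134} {'c': [0.5219, 0.0044], 'size': [12.1, 8.9], 'yaw': np.float64(-1.394), 'n': 137, 'z': 0.2134}
mid [0.576  0.0134] dist 0.1097 yaw 0.1639 err st x,y mm [-1.5 -0.6]
y 173 cx -0.6 cy 0.4
r 237 cx 1.7 cy 3.4
g 274 cx 1.1 cy 1.5
o 492 cx -1.4 cy -0.8
```

View pics/w22.png

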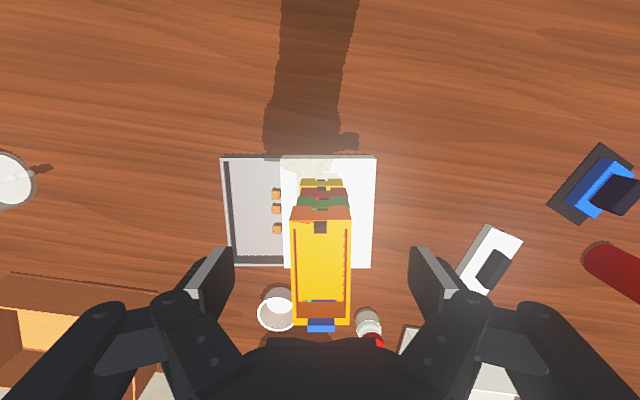

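Run:
```python
from h import *
go([.61,.302,.2],-.23+np.pi/2)
```

```text
offset [0.1688, 0.1219, 0.2792] rot [-0.0001, 0.3913, 0.0002] rows>= 5.6
```

Emit:
jog_arm(commands=[{"offset": [0.03, 0, 0.05], "delta_rot": [0, 0.1, 0]}, {"offset": [0.169, 0.0, 0.279], "delta_rot": [0, 0.391, 0]}, {"offset": [0.169, 0.0, 0.279], "delta_rot": [0, 0.391, 0]}, {"offset": [0.169, 0.0, 0.279], "delta_rot": [0, 0.391, 0]}, {"offset": [0.169, 0.03, 0.279], "delta_rot": [0, 0.391, 0]}, {"offset": [0.169, 0.122, 0.279], "delta_rot": [0, 0.391, 0]}, {"offset": [0.169, 0.122, 0.279], "delta_rot": [0, 0.391, 0]}, {"offset": [0.169, 0.122, 0.279], "delta_rot": [0, 0.391, 0]}, {"offset": [0.169, 0.122, 0.279], "delta_rot": [0, 0.391, 0]}, {"offset": [0.169, 0.122, 0.279], "delta_rot": [0, 0.391, 0]}])

```text
time: 46.1
ee_pos: [0.6107, 0.3018, 0.2026]
eef_rot: [-0.702, 0.08, -0.082, 0.703]
wrist_force: [-0.2, -0.2, -1.0]
grip_width: 1.001
```

Run:
```python
from h import *
s=read_state(); print(s["time"],s["ee_pos"].round(4),s["wrist_force"].round(1),s["qpos"].round(2))
p=wrist(); cv2.imwrite("pics/w23.png",p["image"]); np.savez("w23.npz",**p)
W=cloud(p); a=np.ones(W.shape[:2],bool); c=(.622,.302)
print("lid top",rect(W,a,.016,.024,c,.09)); print("handle",rect(W,a,.046,.056,c,.07))
b=rect(W,a,.016,.024,c,.09)
```

```text
46.1 [0.6107 0.3018 0.2026] [-0.2 -0.2 -1. ] [0.46 0.43 0.3  1.44 0.   0.69]
lid top {'c': [0.6236, 0.3061], 'size': [120.4, 59.4], 'yaw': np.float64(-0.25), 'n': 4508, 'z': 0.0196}
handle {'c': [0.623, 0.306], 'size': [59.5, 15.5], 'yaw': np.float64(-0.233), 'n': 864, 'z': 0.0515}
```

View pics/w23.png

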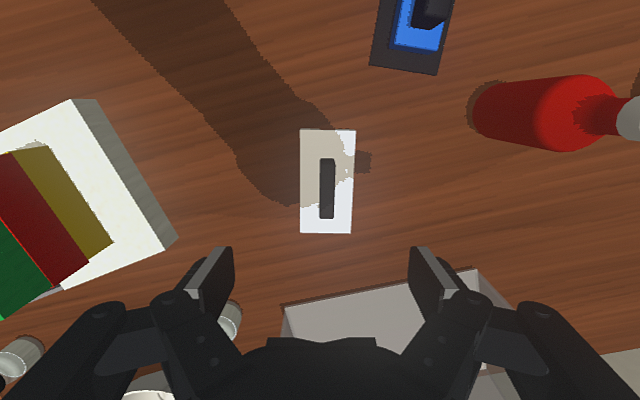

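Run:
```python
from h import *
go([.6232,.306,.025],-.238+np.pi/2)
```

```text
offset [0.0108, 0.1774, 0.0066] rot [-0.0024, 0.0076, 0.0026] rows>= 2.8
```

Emit:
jog_arm(commands=[{"offset": [0.0105, 0.05, 0.0065], "delta_rot": [-0.001, 0.007, 0.002]}, {"offset": [0.0105, 0.1, 0.0065], "delta_rot": [-0.001, 0.007, 0.002]}, {"offset": [0.0105, 0.14, 0.0065], "delta_rot": [-0.001, 0.007, 0.002]}, {"offset": [0.0105, 0.165, 0.0065], "delta_rot": [-0.001, 0.007, 0.002]}, {"offset": [0.0105, 0.174, 0.0065], "delta_rot": [-0.001, 0.007, 0.002]}, {"offset": [0.0105, 0.176, 0.0065], "delta_rot": [-0.001, 0.007, 0.002]}, {"offset": [0.0105, 0.176, 0.0065], "delta_rot": [-0.001, 0.007, 0.002]}, {"offset": [0.0105, 0.176, 0.0065], "delta_rot": [-0.001, 0.007, 0.002]}])

```text
time: 47.15
ee_pos: [0.622, 0.3061, 0.0252]
eef_rot: [-0.702, 0.084, -0.083, 0.702]
wrist_force: [0.9, -0.5, 0.5]
grip_width: 1.003
```

Emit:
jog_arm(commands=[{"offset": [0, 0, 0], "delta_rot": [0, 0, 0]}, {"offset": [0, 0, 0], "delta_rot": [0, 0, 0]}, {"offset": [0, 0, 0], "delta_rot": [0, 0, 0]}, {"offset": [0, 0, 0], "delta_rot": [0, 0, 0]}, {"offset": [0, 0, 0], "delta_rot": [0, 0, 0]}, {"offset": [0, 0, 0], "delta_rot": [0, 0, 0]}, {"offset": [0, 0, 0], "delta_rot": [0, 0, 0]}], grip=0.003)

```text
time: 48.02
ee_pos: [0.6213, 0.3057, 0.0238]
eef_rot: [0.702, -0.084, 0.083, -0.702]
wrist_force: [-0.5, -0.5, 1.1]
grip_width: 0.179
```

Run:
```python
from h import *
s=read_state(); print(s["time"],s["ee_pos"].round(4),s["wrist_force"].round(1),s["grip_width"])
go([.576,.0135,.30],.16+np.pi/2)
```

```text
48.025 [0.6213 0.3057 0.0238] [-0.5 -0.5  1.1] 0.17949360777698875
offset [0.0239, -0.2759, -0.2949] rot [0.0004, -0.3968, -0.0025] rows>= 6.5
```

Emit:
jog_arm(commands=[{"offset": [0, -0.02, 0], "delta_rot": [0, 0, 0]}, {"offset": [0, -0.07, 0], "delta_rot": [0, 0, 0]}, {"offset": [0, -0.13, 0.0], "delta_rot": [0, 0, 0]}, {"offset": [0.0, -0.19, 0], "delta_rot": [0, 0, 0]}, {"offset": [0.0, -0.25, -0.01], "delta_rot": [0, 0, 0]}, {"offset": [0.005, -0.276, -0.06], "delta_rot": [0, -0.1, 0]}, {"offset": [0.024, -0.276, -0.295], "delta_rot": [0, -0.397, -0.002]}, {"offset": [0.024, -0.276, -0.295], "delta_rot": [0, -0.397, -0.002]}, {"offset": [0.024, -0.276, -0.295], "delta_rot": [0, -0.397, -0.002]}, {"offset": [0.024, -0.276, -0.295], "delta_rot": [0, -0.397, -0.002]}, {"offset": [0.024, -0.276, -0.295], "delta_rot": [0, -0.397, -0.002]}, {"offset": [0.024, -0.276, -0.295], "delta_rot": [0, -0.397, -0.002]}, {"offset": [0.024, -0.276, -0.295], "delta_rot": [0, -0.397, -0.002]}, {"offset": [0.024, -0.276, -0.295], "delta_rot": [0, -0.397, -0.002]}])

```text
time: 49.78
ee_pos: [0.5763, 0.0145, 0.2997]
eef_rot: [0.705, 0.057, -0.058, -0.705]
wrist_force: [0.3, 0.8, -0.6]
grip_width: 0.177
```

Run:
```python
from h import *
s=read_state(); print(s["time"],s["ee_pos"].round(4),s["wrist_force"].round(1),s["grip_width"])
p=wrist(); cv2.imwrite("pics/w24.png",p["image"]); np.savez("w24.npz",**p)
W=cloud(p)
Rm=R.from_quat(s["eef_rot"]).as_matrix(); T=s["ee_pos"]
L=(W-T)@Rm   # tool coords x,y,z
zt=.0038  # lid top in tool y
m=(abs(L[...,1]-zt)<.004)&(abs(L[...,0])<.075)&(abs(L[...,2])<.045)&(L[...,0]<0)
q=L[m]; print(len(q),"far end x",np.percentile(q[:,0],1).round(4),"y med",np.median(q[:,1]).round(4))
sel=(q[:,0]<-.02)&(q[:,0]>-.05); print("z edges",np.percentile(q[sel][:,2],[.5,99.5]).round(4))
for lo,hi in ((-.055,-.045),(-.04,-.03)):
    k=(q[:,0]>lo)&(q[:,0]<hi); print(lo,np.percentile(q[k][:,2],[1,99]).round(4), "y",np.median(q[k][:,1]).round(4))
rims(p,(.077,.119,.161,.203))
a=np.ones(W.shape[:2],bool); print("below",rect(W,a,.209,.219,(.5219,.0044),.02))
```

```text
49.775 [0.5763 0.0145 0.2997] [ 0.3  0.8 -0.6] 0.17676086286551695
10449 far end x -0.0574 y med 0.0042
z edges [-0.0289  0.0305]
-0.055 [-0.0285  0.0303] y 0.0043
-0.04 [-0.0286  0.0301] y 0.0043
   rim 0.077 cx mm -1.1 cy mm 0.0 117 z 0.0767
   rim 0.161 cx mm -2.1 cy mm -1.6 16 z 0.1616
   rim 0.203 cx mm -1.8 cy mm -1.0 768 z 0.2026
below {'c': [0.5215, 0.0047], 'size': [11.4, 7.5], 'yaw': np.float64(-1.411), 'n': 175, 'z': 0.2136}
```

View pics/w24.png

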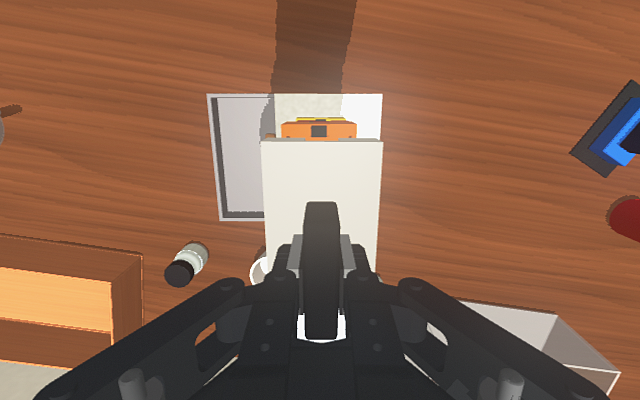

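Run:
```python
from h import *
go([.5743,.0125,.245],.161+np.pi/2)
```

```text
offset [-0.0022, 0.0547, -0.0016] rot [0.0003, 0.0008, -0.0011] rows>= 0.9
```

Emit:
jog_arm(commands=[{"offset": [-0.002, 0.03, -0.001], "delta_rot": [0, 0.001, -0.001]}, {"offset": [-0.002, 0.05, -0.001], "delta_rot": [0, 0.001, -0.001]}, {"offset": [-0.002, 0.0545, -0.001], "delta_rot": [0, 0.001, -0.001]}, {"offset": [-0.002, 0.0545, -0.001], "delta_rot": [0, 0.001, -0.001]}, {"offset": [-0.002, 0.0545, -0.001], "delta_rot": [0, 0.001, -0.001]}, {"offset": [-0.002, 0.0545, -0.001], "delta_rot": [0, 0.001, -0.001]}])

```text
time: 50.58
ee_pos: [0.5746, 0.0121, 0.2463]
eef_rot: [0.705, 0.057, -0.056, -0.705]
wrist_force: [-0.4, 0.8, -2.4]
grip_width: 0.179
```

Run:
```python
from h import *
s=read_state(); print(s["ee_pos"].round(4),s["wrist_force"].round(1),s["grip_width"])
go([.5743,.0125,.2268],.161+np.pi/2)
p=wrist(); cv2.imwrite("pics/w25.png",cv2.resize(p["image"][80:180,230:420],(760,400),interpolation=cv2.INTER_NEAREST))
```

```text
[0.5746 0.0121 0.2463] [-0.4  0.8 -2.4] 0.17900957698643247
offset [-0.0003, 0.0195, 0.0004] rot [0.0006, -0.0018, 0.0016] rows>= 0.3
```

View pics/w25.png

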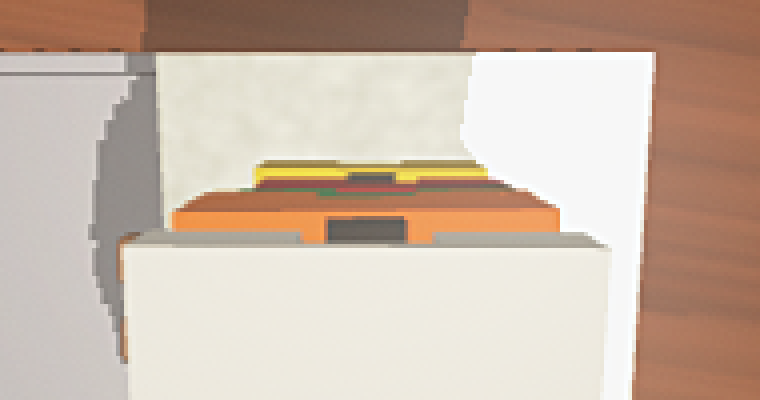

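Lid notch (302–433) is centred on the orange tub's key (326–408). Lowering.

Emit:
jog_arm(commands=[{"offset": [0, 0.006, 0], "delta_rot": [0, -0.001, 0.001]}, {"offset": [0, 0.011, 0], "delta_rot": [0, -0.001, 0.001]}, {"offset": [0, 0.015, 0], "delta_rot": [0, -0.001, 0.001]}, {"offset": [0, 0.0175, 0], "delta_rot": [0, -0.001, 0.001]}, {"offset": [0, 0.019, 0], "delta_rot": [0, -0.001, 0.001]}, {"offset": [0, 0.019, 0], "delta_rot": [0, -0.001, 0.001]}, {"offset": [0, 0.019, 0], "delta_rot": [0, -0.001, 0.001]}])

```text
time: 51.5
ee_pos: [0.5742, 0.0121, 0.2268]
eef_rot: [0.705, 0.056, -0.057, -0.705]
wrist_force: [-1.3, -0.2, 2.0]
grip_width: 0.178
```

Emit:
jog_arm(commands=[{"offset": [0, -0.0005, 0], "delta_rot": [0, 0, 0]}, {"offset": [0, -0.0005, 0], "delta_rot": [0, 0, 0]}, {"offset": [0, -0.0005, 0], "delta_rot": [0, 0, 0]}, {"offset": [0, -0.0005, 0], "delta_rot": [0, 0, 0]}, {"offset": [0, -0.03, 0], "delta_rot": [0, 0, 0]}, {"offset": [0, -0.09, 0], "delta_rot": [0, 0, 0]}, {"offset": [0, -0.13, 0], "delta_rot": [0, 0, 0]}, {"offset": [-0.05, -0.13, 0], "delta_rot": [0, 0, 0]}, {"offset": [-0.08, -0.13, 0], "delta_rot": [0, 0, 0]}, {"offset": [-0.08, -0.13, 0], "delta_rot": [0, 0, 0]}, {"offset": [-0.08, -0.13, 0], "delta_rot": [0, 0, 0]}], grip=0.0854)

```text
time: 52.88
ee_pos: [0.4958, -0.0006, 0.3566]
eef_rot: [0.705, 0.057, -0.057, -0.705]
wrist_force: [0.1, -0.1, -0.8]
grip_width: 0.999
```

Run:
```python
from h import *
s=read_state(); print(s["time"],s["ee_pos"].round(4),s["wrist_force"].round(1),s["grip_width"])
p=wrist(); cv2.imwrite("pics/w26.png",p["image"]); np.savez("w26.npz",**p)
W=cloud(p); a=np.ones(W.shape[:2],bool)
l=rect(W,a,.219,.227,ST,.08); print("lid",l); print("handle",rect(W,a,.249,.259,ST,.07))
e=W[...,:2]-ST; S=np.stack([e@[np.cos(SY),np.sin(SY)],e@[-np.sin(SY),np.cos(SY)]],-1)
for n,z in zip("yrgoL",(.035,.077,.119,.161,.203)):
    m=(W[...,2]>z+.0165)&(W[...,2]<z+(.039 if n!="L" else .0185))&(S[...,0]>-.075)&(S[...,0]<-.045)&(abs(S[...,1])<.045)
    q=S[m]
    if len(q)>20: print(n,len(q),"cx",(np.median(q[:,0])*1000+60).round(1),"cy",(1000*np.percentile(q[:,1],[1,99]).mean()).round(1))
t=imaging.grab_frame("top"); cv2.imwrite("pics/t26.png",t["image"])
t=imaging.grab_frame("scene"); cv2.imwrite("pics/s26.png",cv2.resize(t["image"][90:330,220:540],(800,600)))
```

```text
52.875 [ 0.4958 -0.0006  0.3566] [ 0.1 -0.1 -0.8] 0.999136942459846
lid {'c': [0.5767, 0.013], 'size': [121.3, 60.1], 'yaw': np.float64(0.154), 'n': 4877, 'z': 0.2227}
handle {'c': [0.5756, 0.0129], 'size': [59.5, 15.9], 'yaw': np.float64(0.167), 'n': 956, 'z': 0.2546}
y 119 cx -0.7 cy 0.5
r 175 cx 1.7 cy 3.4
g 207 cx 1.1 cy 1.7
o 331 cx -1.4 cy -0.8
L 64 cx 1.5 cy -1.5
```

View pics/w26.png

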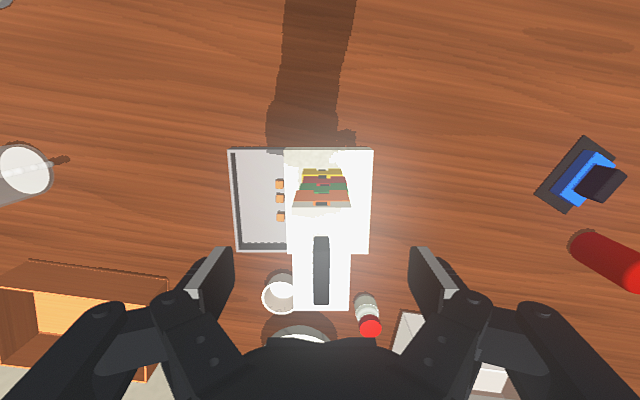

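View pics/s26.png

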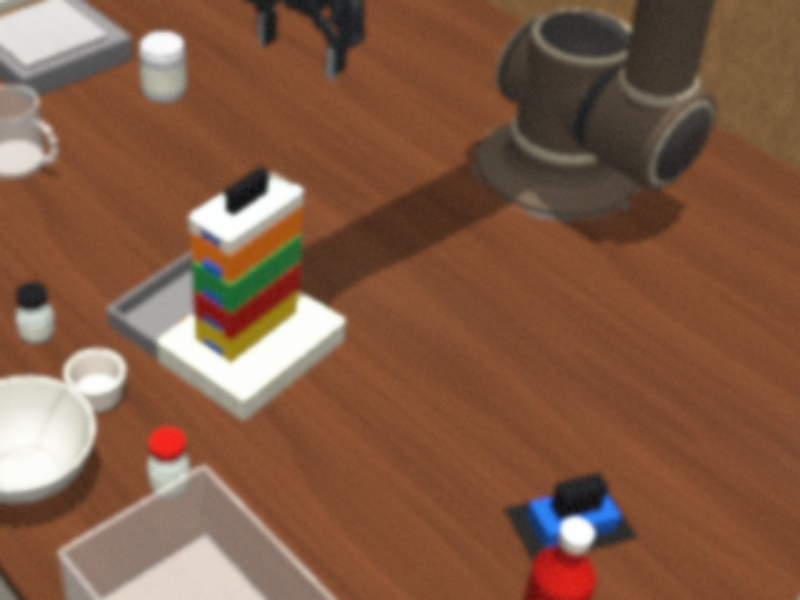

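View pics/t26.png

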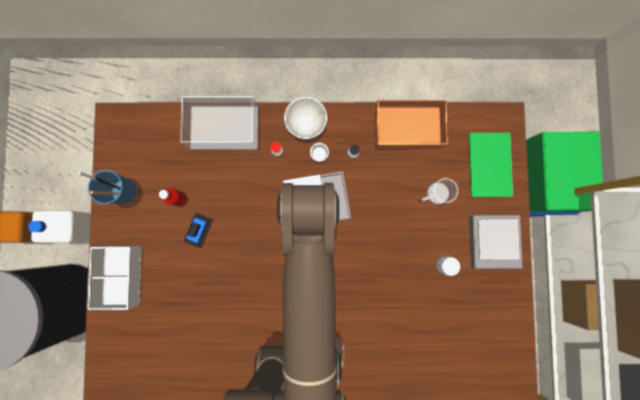

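Run:
```python
from h import *
p=dict(np.load("w26.npz")); W=cloud(p); h=HSV(p); a=np.ones(h.shape[:2],bool); c=(.4687,.4352)
print("block",rect(W,a,.022,.034,c,.08)); print("grip",rect(W,a,.062,.075,c,.08))
gray=(h[...,1]<110)&(h[...,2]<110)
print("mat",rect(W,gray,-.001,.008,c,.1))
f=(h[...,1]>60)&(h[...,0]<30)&(W[...,2]<.034)&(W[...,2]>.006)&(abs(W[...,0]-.58)<.1)&(abs(W[...,1]+.06)<.06)
k,l,st,ce=cv2.connectedComponentsWithStats(f.astype(np.uint8))
for i in range(1,k):
    if st[i,4]>15: print("cr",ce[i].round(),st[i,4],np.nanmedian(W[l==i],0).round(4))
t=imaging.grab_frame("top")
for n in ["spice_jar","pepper_jar","food_can","sauce_bottle","jug","ramekin"]: print(n,[(np.round(d["point"],3).tolist(),round(d["score"],2)) for d in finder.spot_in(n,t)][:2])
# pixel comparison of the top pictures outside the working area
d=cv2.absdiff(cv2.imread("pics/top0.png"),t["image"]).max(2)
for n,(u,v) in dict(spice=(276,149),ramekin=(319,153),pepper=(353,151),bottle=(172,197),jug=(440,191),can=(449,266)).items(): print(n,d[v-12:v+13,u-12:u+13].mean().round(1),d[v-12:v+13,u-12:u+13].max())
```

```text
block {'c': [0.4687, 0.4354], 'size': [84.4, 46.6], 'yaw': np.float64(-0.367), 'n': 942, 'z': 0.028}
grip {'c': [0.4688, 0.4346], 'size': [51.4, 23.9], 'yaw': np.float64(-0.372), 'n': 602, 'z': 0.0687}
mat {'c': [0.4683, 0.4358], 'size': [120.6, 79.1], 'yaw': np.float64(-0.381), 'n': 1337, 'z': 0.0032}
cr [279. 184.] 80 [ 0.5587 -0.0605  0.0169]
cr [279. 198.] 67 [ 0.584  -0.0567  0.0171]
cr [280. 217.] 65 [ 0.6179 -0.0516  0.0171]
spice_jar []
pepper_jar [([0.771, 0.125, 0.079], 0.62), ([0.77, -0.031, 0.002], 0.52)]
food_can [([0.334, -0.496, 0.085], 0.74)]
sauce_bottle [([0.588, 0.494, 0.111], 0.57)]
jug [([0.609, -0.5, 0.042], 0.82)]
ramekin [([0.767, -0.03, 0.003], 0.8)]
spice 2.7 6
ramekin 2.8 6
pepper 2.6 5
bottle 3.0 7
jug 3.6 7
can 2.4 5
```

```bash
python3 -c "
from rig import ctrl
print(ctrl.finish_job())"
```

```text
the job is handed in; nothing more can be done
None
```

The job is done and handed in at about 53 s of the 210 s allowed.

**What I did**
- I swept the three croutons into the trough with the scraper in one pass, and put the scraper back on its mat.
- I stacked yellow, red, green and orange from the bottom up, then seated the lid on top.
- While I fetched the orange tub, something shifted the green and red tubs sideways on the stack by about 4–7 mm and 3–4 mm. They stayed seated within the key play. I used the orange tub to ease green back as I set it down; red stayed where it was.

**Last checks**
- **Stack heights:** every rim and the lid top measured within about 1 mm of the seated height; the lid top was at 222.7 mm against 223 mm expected.
- **Stack alignment:** each piece is within its 3 mm play of the one below. The closest to that limit is red, about 2.9 mm off yellow in y and about 4 mm from the stack's centre overall.
- **Croutons:** all three lie on the trough floor and the board is clear.
- **Scraper:** it stands upright within about 1 mm of the mat's centre.
- **Other kitchen things:** the top picture shows no change around any of the six from the start. In that last picture the network did not report the spice jar and gave the pepper jar's name to something at the spice jar's spot, so for those two I relied on the picture comparison.

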